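# Clear the kitchen counter and set it for the duty log

## Task

Get the counter ready for writing up the duty log: hang every mug that is standing about by its handle on the rack, one mug to a hook, and lay the ruler flat and flush along the binder's near long edge, about centred on it. Stand the pen pot, left on the binder, upright on the counter in the gap between the binder and the tape dispenser, level with the middle of the binder's right side and at least a finger's width (15 mm) clear of both. Leave everything else where it is.

Things in the scene. Friction and masses are not known exactly. Their poses are not given: they have to be found in the camera images.
- rack: fixed wooden mug rack, 430 mm wide (along y), crossbar 193 mm high along y at x = 0 between two end posts at y = +-205 mm; three steel hooks point to its -x (towards the robot) at y = 140, 0 and -140 mm; origin at table height below the crossbar's middle
- hook1 (a point): the left (+y) hook of the rack (fixed): the seat point, on the bar's centre line, 180 mm above the table and 83 mm in front of the crossbar's middle plane. Round bar 8 mm thick running towards -x of the rack, its tip 23 mm farther out turned up by 16 mm. The axes are the rack's
- hook2 (a point): the middle hook of the rack (fixed): the seat point, on the bar's centre line, 180 mm above the table and 83 mm in front of the crossbar's middle plane. Round bar 8 mm thick running towards -x of the rack, its tip 23 mm farther out turned up by 16 mm. The axes are the rack's
- hook3 (a point): the right (-y) hook of the rack (fixed): the seat point, on the bar's centre line, 180 mm above the table and 83 mm in front of the crossbar's middle plane. Round bar 8 mm thick running towards -x of the rack, its tip 23 mm farther out turned up by 16 mm. The axes are the rack's
- mug1: white mug, may be absent: outside diameter 60 mm, wall 3.5 mm, height 85 mm, 180 g; origin at the centre of its underside, z up. Its D-shaped handle stands out to +y in the plane x = 0: round bar 8 mm thick, outer upright at y = 60 mm (bar centre), top bar at z = 70 mm, bottom bar at z = 14 mm; the free opening runs from y = 31 to 56 mm and from z = 18 to 66 mm
- mug1_handle (a point): middle of the outer upright of mug1's handle (0, 60, 42 mm in the mug's frame)
- mug2: orange mug, may be absent: outside diameter 60 mm, wall 3.5 mm, height 85 mm, 180 g; origin at the centre of its underside, z up. Its D-shaped handle stands out to +y in the plane x = 0: round bar 8 mm thick, outer upright at y = 60 mm (bar centre), top bar at z = 70 mm, bottom bar at z = 14 mm; the free opening runs from y = 31 to 56 mm and from z = 18 to 66 mm
- mug2_handle (a point): middle of the outer upright of mug2's handle (0, 60, 42 mm in the mug's frame)
- mug3: dark blue mug, may be absent: outside diameter 60 mm, wall 3.5 mm, height 85 mm, 180 g; origin at the centre of its underside, z up. Its D-shaped handle stands out to +y in the plane x = 0: round bar 8 mm thick, outer upright at y = 60 mm (bar centre), top bar at z = 70 mm, bottom bar at z = 14 mm; the free opening runs from y = 31 to 56 mm and from z = 18 to 66 mm
- mug3_handle (a point): middle of the outer upright of mug3's handle (0, 60, 42 mm in the mug's frame)
- binder: open blue duty-log binder with white pages, fixed, 160 mm (x) by 220 mm (y), 14 mm thick; origin at the centre of its underside; its near long edge is the face x = -80 mm (towards the robot), its right side y = -110 mm
- ruler: aluminium ruler with a red finger grip: blade 180 mm (along x) by 40 mm (y) by 5 mm, with a centred upright grip bar 100 mm long, 12 mm wide, from z = 5 to 35 mm; origin at the centre of its underside; 120 g. Both long edges (y = +-20 mm) are straight and alike
- ruler_end1 (a point): end of the ruler's centre line at x = +90 mm, underside
- ruler_end2 (a point): end of the ruler's centre line at x = -90 mm, underside
- penpot: square black pen pot, 60 x 60 mm, 85 mm high, with three pens up to 115 mm high that belong in it; starts standing on the binder; origin at the centre of its underside; 160 g
- dispenser: green desk tape dispenser with a yellow roll, loose but heavy (0.9 kg), 140 mm (x) by 50 mm (y), 98 mm high, standing to the right (-y) of the binder; origin at the centre of its underside; not to be moved
- stapler: bystander: red and black stapler, 110 x 32 x 39 mm; origin at the centre of its underside
- jar: bystander: jar with a red lid, 56 mm across, 85 mm high, between binder and rack; origin at the centre of its underside
- tumbler: bystander: clear tumbler, 66 mm across, 95 mm high; origin at the centre of its underside
- sauce: bystander: amber sauce bottle, 60 mm across, 140 mm high; origin at the centre of its underside
There are look-alikes about, which are no part of the job. Leave any purple look-alike of the mug3 alone.

How it is judged (in metres and radians):
At the end, for the whole second after the job is handed in: Every mug hangs still by its handle, one per hook (handle middle within 55 mm of the seat). Ruler flat, both ends within 3.5 mm of the binder edge, centred within 30 mm. Pen pot upright on the counter, its middle 40 mm or more from binder and dispenser, within 40 mm of level with the binder ((distance between mug1_handle and hook1 below 0.055 m or distance between mug1_handle and hook2 below 0.055 m or distance between mug1_handle and hook3 below 0.055 m) and height (world z) of each of mug1, mug2, mug3 above 0.06 m and linear speed of each of mug1, mug2, mug3 below 0.06 m/s and (distance between mug2_handle and hook1 below 0.055 m or distance between mug2_handle and hook2 below 0.055 m or distance between mug2_handle and hook3 below 0.055 m) and (distance between mug3_handle and hook1 below 0.055 m or distance between mug3_handle and hook2 below 0.055 m or distance between mug3_handle and hook3 below 0.055 m) and distance between mug1_handle and mug2_handle above 0.08 m and distance between each of mug2_handle, mug1_handle and mug3_handle above 0.08 m and x of ruler_end1 in the frame of binder between -0.1035 and -0.096 m and x of ruler_end2 in the frame of binder between -0.1035 and -0.096 m and y of ruler in the frame of binder between -0.03 and 0.03 m and height (world z) of ruler below 0.004 m and angle between ruler's own z axis and vertical below 0.05 rad and linear speed of each of ruler, penpot below 0.02 m/s and y of penpot in the frame of binder below -0.15 m and y of penpot in the frame of dispenser between 0.065 and 0.165 m and x of penpot in the frame of binder between -0.04 and 0.04 m and height (world z) of penpot below 0.005 m and angle between penpot's own z axis and vertical below 0.1 rad); the robot touches nothing.
It fails at once if the tape dispenser or another bystander is disturbed (moved over 40 mm) (distance of any of dispenser, stapler, jar, tumbler, sauce from where it was at the start of the episode above 0.04 m).
Of mug1, mug2, mug3 only 2 to 3 are there at a start; the rules pass over those that are not, and their reading is None.
At some moment in a run one of ruler, penpot may be knocked a few centimetres aside while the robot is not near it.
It also fails if it takes over 208 s, if anything falls off the work surface, if the arm or the gripper's body presses on something with over 40 N, if the wrist force passes 120 N, or if a joint passes its speed limit or range.

## Robot

A 6-joint arm with a two-finger parallel gripper is mounted at the origin on the work surface. World frame = base frame: x ahead of the robot, y to its left, z up, the work surface at z = 0. Lengths are in mm, angles in degrees, forces in N, time in s.
With the tool pointing down it reaches from about 350 to 850 mm from the base axis. Payload 8.1 kg.
Tool frame: the origin (TCP) lies midway between the tips of the shut fingers; the grasp point (between the pads) lies 19 mm behind it (grip_point_offset is the distance from the TCP to the grasp point, in mm); x points along the fingers, z is the direction in which the jaws open and shut, and the axes are right-handed (so a half turn about x gives the same grasp; the last joint's range is limited). The gripper opens to 85 mm and grips with 20 to 120 N. Pads are 22 mm wide; open, the fingers measure 114 mm over their backs; the gripper's body (76 mm by 85 mm) begins 54 mm behind the grasp point. The pads swing forward as they close: fully open they stand 13 mm farther back than shut.
Start: joints at [-4.893, 7.471, 85.268, -0, 87.261, -4.893], TCP at [600.004, 0.022, 231.292] pointing down, gripper open.
Joint ranges: [-169.43, 169.43], [-51.17, 129.36], [1.28, 143.12], [-76.62, 256.62], [0, 156.53], [-152.29, 152.29]. Speed limits (degrees/s): [136.94, 136.94, 159.86, 180, 180, 180].

## Interface

Orientations are given as [roll, pitch, yaw] about the fixed x, y, z axes, in that order (R = Rz(yaw) Ry(pitch) Rx(roll)).
In Python, from bench import sense, snapshot, hand_in, grip_point_offset gives the robot as it stands.
- The arm moves only by the tool carry_out, never from a script. Its argument "rows" is one flat list of numbers, 7 for each row, row after row: the turn, a rotation vector about the tool's x, y, z in units of 8 degrees (1.0 is 8 degrees), then the shift along the tool's x, y, z in units of 25 mm (1.0 is 25 mm), then the gripper command: -1 is fully open, 1 is shut, values between are in proportion. A call has 1 to 5 rows; each row is the pose to reach, as a shift and turn from the pose commanded when the call began, along the tool's axes at that moment; what a row does not reach only later rows make up. A row lasts 1/10 s, in which the tool goes at most 50 mm and 8.59 degrees, less where a joint would pass 70% of its speed; a pose out of reach is approached as far as the arm can. A call with a gripper value outside its range is refused whole. The fingers move at their own pace and stop on an object; "force" is the grip in N (left out, the last holds). Time passes only in rows, so rows that repeat a pose let the fingers close. It gives the time, the measured TCP pose, the force and the opening at its end, in the units of the state.
- sense(): the state, without advancing time (a new reading comes with each control period).
- snapshot(name): name is "scene" or "side" or "wrist"; returns a dict with "color" (384x512x3 uint8, red, green, blue), "fx", "fy", "cx", "cy" (pixels), "rvec" (rotation vector, rad) and "tvec" (3), from world to camera coordinates, as OpenCV has them; the wrist camera has in their place "T_tool_cam" (4x4, takes a point from camera to tool coordinates, whose origin is the TCP and whose axes are the tool frame's). Camera axes: x right, y down, z forward; pixel columns grow to the right and rows downward; lengths in mm; the calibration is good to about 2 mm. A picture is of the moment at which its call begins: read the wrist's pose just before it. There is no depth.
- hand_in(): hands the job in, once; it reports no verdict.
The state is a dict: "time": time; "joint_pos": joint angles; "qd": joint speeds; "joint_efforts": joint torques, N m; "tool_pos": TCP position; "tcp_rot": TCP orientation; "ft_force": force on the tool from outside, world axes, zero at the start; "wrist_torque": the same for the moment, N m; "finger_gap": finger opening in mm.
Only numpy, scipy, OpenCV 4.12 (cv2) and the standard library are available. Lean on these libraries where they do the work, as an engineer would, in place of code of your own. Each camera call takes 0.05 s, during which the arm holds its last target.

## Working session

There is one attempt and no reset: what is moved stays moved. The work goes in short steps, Python scripts to look and compute and a tool call to move; the robot and the scene stay as the last step left them, time stands still between calls to the robot, and variables do not carry over. Pictures are saved under pics/ and viewed, and the job is handed in when it is done.

Besides the shell and the picture viewer there is one more tool, called after ">>>" by a JSON object that holds its "fn" and its "kwargs", one argument or row to a line. carry_out: Moves the arm, as the interface text tells. Its arguments: {"type":"object","properties":{"rows":{"type":"array","items":{"type":"number"}},"force":{"type":"number"}},"required":["rows"]}

```bash
ls -la; mkdir -p pics; python3 - <<'E'
from bench import sense, snapshot, grip_point_offset
import cv2
print(grip_point_offset); print(sense())
for n in ["scene","side","wrist"]:
    s=snapshot(n); cv2.imwrite(f"pics/a_{n}.png",cv2.resize(s["color"][:,:,::-1],(800,600),interpolation=cv2.INTER_CUBIC))
    print(n,{k:v for k,v in s.items() if k!="color"})
E
```

```text
total 12
drwxr-xr-x  3 agent agent 4096 Dec  7 16:49 .
drwxr-xr-x 23 root  root  4096 Dec  7 16:49 ..
drwxr-xr-x  2 agent agent 4096 Dec  7 16:49 pics
18.700000000000003
{'time': 0.0, 'joint_pos': array([-4.89592244e+00,  7.51732739e+00,  8.53292379e+01,  1.07204161e-03,
        8.72613162e+01, -4.89332806e+00]), 'qd': array([ 0.00189443,  0.00770005,  0.10827856, -0.06884866,  0.09783847,
        0.04536646]), 'joint_efforts': array([-1.90700346e-03, -5.69404185e+01, -5.00557995e+01, -2.19391650e-04,
        1.44415747e-02,  7.24149572e-05]), 'tool_pos': array([5.99450144e+02, 4.63051573e-02, 2.30221692e+02]), 'tcp_rot': array([174.53803226,  89.8921132 , 174.53538566]), 'ft_force': array([ 0.17230344, -0.52209929,  0.15793   ]), 'wrist_torque': array([ 0.00446962, -0.05457754,  0.0055628 ]), 'finger_gap': 85.36195720891867}
scene {'fx': 402.7939992956962, 'fy': 402.7939992956962, 'cx': 253.43271244730136, 'cy': 198.13690021972994, 'rvec': array([ 1.91131571,  1.56209391, -0.63385883]), 'tvec': array([ -20.11405171, -251.11050872, 1660.93462556])}
side {'fx': 490.39984263115525, 'fy': 490.39984263115525, 'cx': 255.46264314460663, 'cy': 200.15840358661436, 'rvec': array([ 2.11384483, -0.5156579 ,  0.29860715]), 'tvec': array([-451.23040822,  204.40498182, 1440.477486  ])}
wrist {'fx': 302.01767250256705, 'fy': 302.01767250256705, 'cx': 254.0347899185465, 'cy': 188.98497169296596, 'T_tool_cam': array([[ 2.44680017e-04, -3.07761277e-01,  9.51463576e-01,
        -1.41336214e+02],
       [ 8.67556322e-05, -9.51463595e-01, -3.07761305e-01,
         7.75442529e+01],
       [ 9.99999966e-01,  1.57847866e-04, -2.06104105e-04,
        -3.79894480e-01],
       [ 0.00000000e+00,  0.00000000e+00,  0.00000000e+00,
         1.00000000e+00]])}
```

View pics/a_scene.png

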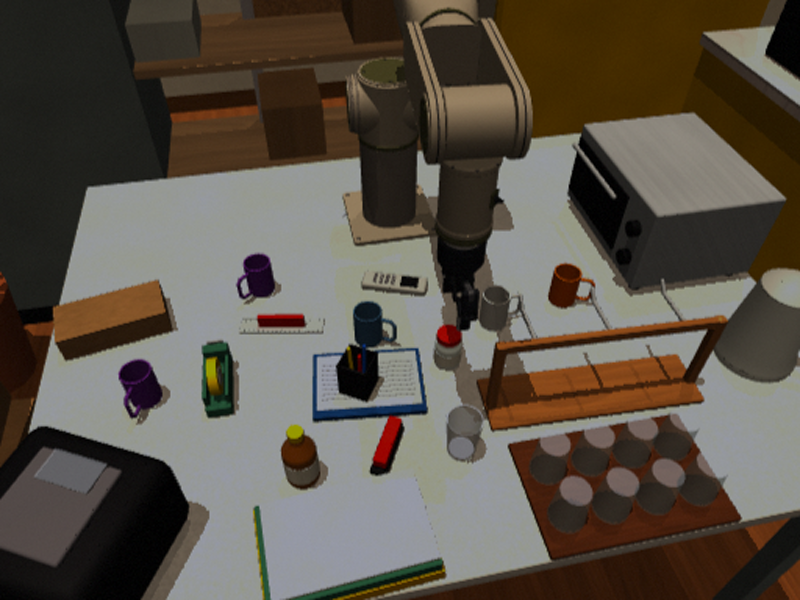

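View pics/a_side.png

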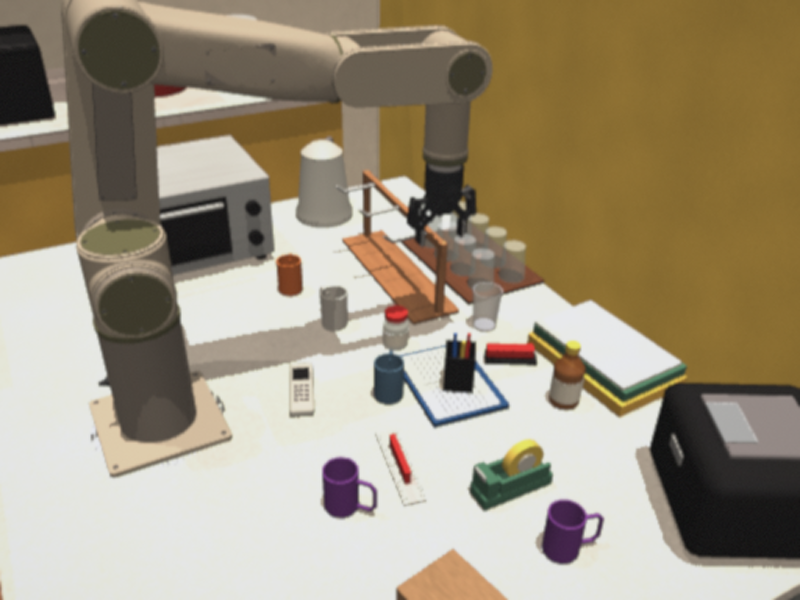

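View pics/a_wrist.png

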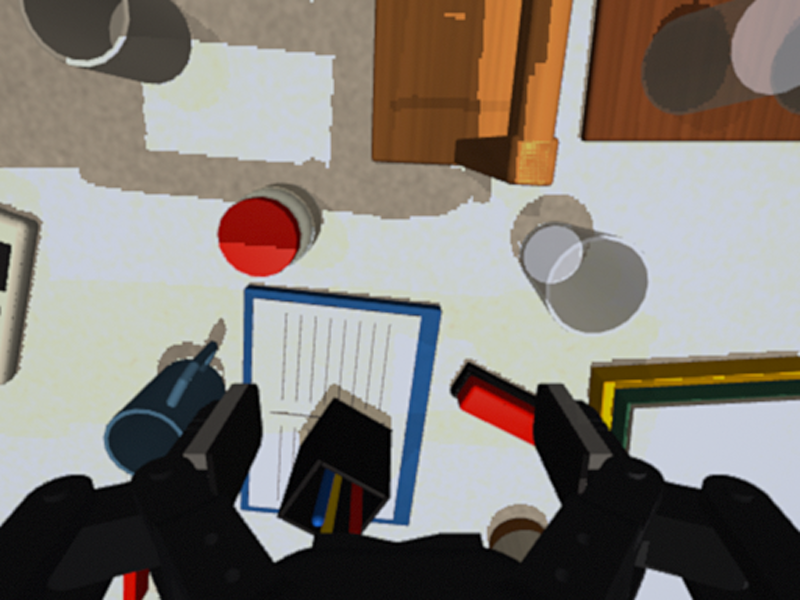

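```bash
cat > h.py <<'E'
import numpy as np, cv2
from scipy.spatial.transform import Rotation as Ro
from bench import sense, snapshot
def toolT():
    s=sense(); T=np.eye(4); T[:3,:3]=Ro.from_euler('xyz',s['tcp_rot'],degrees=True).as_matrix(); T[:3,3]=s['tool_pos']; return T
def cam(name):
    """returns dict img(BGR), K, R,t (world->cam), C"""
    T=toolT() if name=="wrist" else None
    s=snapshot(name)
    K=np.array([[s['fx'],0,s['cx']],[0,s['fy'],s['cy']],[0,0,1]])
    if name=="wrist":
        M=np.linalg.inv(T@s['T_tool_cam']); R,t=M[:3,:3],M[:3,3]
    else:
        R=Ro.from_rotvec(s['rvec']).as_matrix(); t=s['tvec']
    return dict(img=s['color'][:,:,::-1].copy(),K=K,R=R,t=t,C=-R.T@t)
def ray(c,uv):
    d=c['R'].T@np.linalg.inv(c['K'])@np.array([uv[0],uv[1],1.0]); return d/np.linalg.norm(d)
def on_z(c,uv,z):
    d=ray(c,uv); return c['C']+d*(z-c['C'][2])/d[2]
def tri(obs):
    A=np.zeros((3,3));b=np.zeros(3);L=[]
    for c,uv in obs:
        d=ray(c,uv);P=np.eye(3)-np.outer(d,d);A+=P;b+=P@c['C'];L.append((c['C'],P))
    X=np.linalg.solve(A,b); return X,[round(float(np.linalg.norm(P@(X-C))),1) for C,P in L]
def proj(c,X):
    p=c['K']@(c['R']@np.asarray(X,float)+c['t']); return p[:2]/p[2]
def save(name,img,crop=None,scale=None):
    if crop: x0,y0,x1,y1=crop; img=img[y0:y1,x0:x1]
    s=scale or min(800/img.shape[1],600/img.shape[0])
    cv2.imwrite(f"pics/{name}.png",cv2.resize(img,None,fx=s,fy=s,interpolation=cv2.INTER_CUBIC))
E
python3 - <<'E'
from h import *
np.set_printoptions(precision=2,suppress=True)
print(toolT())
for n in ["scene","side"]:
    c=cam(n);np.save(f"/tmp/{n}.npy",c,allow_pickle=True)
    print(n,c['C'], c['img'].shape)
    h=cv2.cvtColor(c['img'],cv2.COLOR_BGR2HSV)
    save(n+'_b1',c['img'],(130,140,512,384) if n=="scene" else (150,100,460,370))
E
```

```text
[[ -0.    -0.     1.   599.57]
 [  0.     1.     0.     0.07]
 [ -1.     0.    -0.   230.45]
 [  0.     0.     0.     1.  ]]
scene [1315.96 -248.97 1014.11] (384, 512, 3)
side [ -123.79 -1160.71   978.67] (384, 512, 3)
```

View crops.

View pics/scene_b1.png

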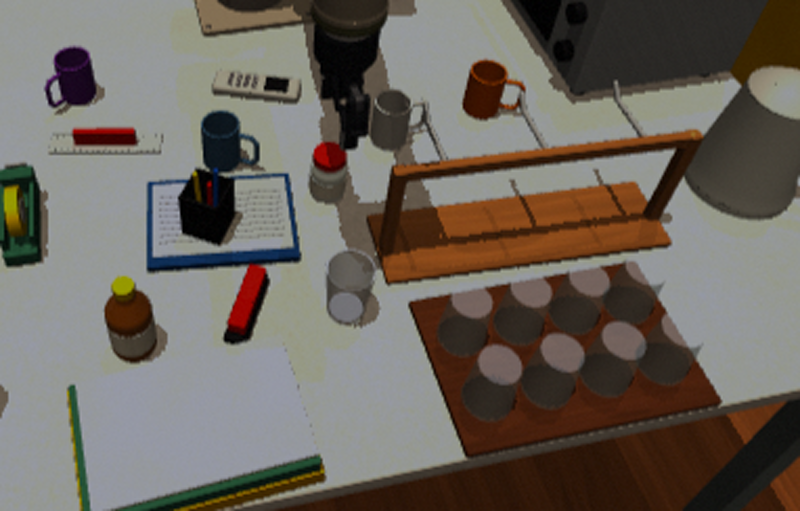

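View pics/side_b1.png

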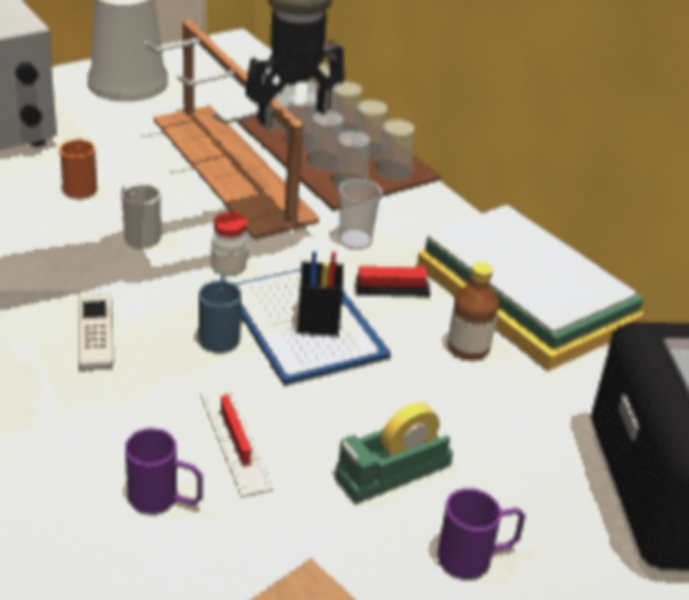

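```bash
cat > m1.py <<'E'
from h import *
np.set_printoptions(precision=1,suppress=True)
S=cam("scene");D=cam("side")
def blobs(c,lo,hi,amin=25):
    h=cv2.cvtColor(c['img'],cv2.COLOR_BGR2HSV); m=cv2.inRange(h,lo,hi)
    n,l,st,ce=cv2.connectedComponentsWithStats(m)
    return [(list(map(int,st[i])),ce[i].round(1)) for i in range(1,n) if st[i][4]>=amin]
R={'orange':((4,150,40),(12,255,255)),'darkblue/blue':((95,70,20),(125,255,255)),'purple':((130,60,20),(160,255,255)),'red':((175,150,60),(180,255,255)),'green':((60,80,20),(90,255,255)),'yellow':((22,150,90),(32,255,255))}
for k,(a,b) in R.items():
    for n,c in(("scene",S),("side",D)):
        print(k,n,blobs(c,a,b,40))
E
python3 m1.py
```

```text
orange scene [([205, 61, 17, 8, 103], array([213.1,  64.7])), ([109, 67, 57, 11, 371], array([136.7,  72.1])), ([351, 169, 24, 28, 445], array([361.2, 182.4])), ([0, 174, 5, 20, 65], array([  1.4, 183.4])), ([7, 205, 27, 51, 483], array([ 22.3, 227.8])), ([434, 205, 17, 7, 51], array([443.2, 208.3])), ([452, 206, 11, 21, 61], array([456.4, 214. ])), ([371, 208, 64, 12, 199], array([403.6, 213.3])), ([315, 216, 135, 55, 1661], array([376.8, 247.8])), ([347, 235, 30, 16, 117], array([361.2, 241.9])), ([378, 234, 9, 13, 53], array([381.4, 239.6])), ([306, 242, 7, 16, 45], array([309.1, 248.1])), ([311, 256, 33, 19, 162], array([323.5, 267.9])), ([391, 271, 10, 10, 47], array([395. , 274.4])), ([362, 276, 37, 40, 281], array([375.7, 296.6])), ([180, 279, 22, 22, 190], array([190.8, 289.5])), ([326, 281, 148, 77, 2799], array([392.8, 329.7])), ([433, 283, 15, 19, 102], array([440.8, 292.4])), ([403, 286, 21, 23, 124], array([413.5, 297.3])), ([262, 332, 243, 52, 4904], array([406.8, 365.8])), ([485, 358, 27, 26, 373], array([502. , 374.7]))]
orange side [([178, 164, 15, 24, 309], array([1
[... 403 characters left out ...]
8.9, 246.4]))]
purple side [([207, 293, 34, 38, 781], array([218.8, 311.4])), ([348, 320, 38, 40, 908], array([361.7, 339.3]))]
red scene []
red side []
green scene [([129, 219, 20, 48, 488], array([139.2, 243.5])), ([163, 324, 10, 60, 175], array([167.5, 354.4])), ([187, 358, 96, 26, 536], array([238.8, 371.9]))]
green side [([399, 235, 39, 20, 108], array([416.7, 244.3])), ([303, 296, 49, 29, 399], array([324. , 307.9]))]
yellow scene [([132, 229, 8, 20, 122], array([135. , 238.5])), ([183, 272, 11, 9, 78], array([188.1, 276. ]))]
yellow side [([340, 213, 20, 16, 58], array([349.6, 221. ])), ([374, 239, 65, 22, 182], array([402.4, 249.9])), ([322, 284, 24, 19, 164], array([332.1, 292.3]))]
```

>>> {"fn": "carry_out", "kwargs": {
  "rows": [0,0,0,-1.5,0,-1,-1,0,0,0,-3,0,-2,-1,0,0,0,-5,0,-3,-1,0,0,0,-5,0,-3,-1]
}}

```text
time: 0.75
tool_pos: [525.4, -0.1, 364.1]
tcp_rot: [-5.9, 89.4, -5.9]
ft_force: [0.4, -0.3, 0.7]
finger_gap: 85.2
```

```bash
python3 - <<'E'
from h import *
c=cam("wrist"); save("w1",c['img']); np.save('/tmp/w1.npy',c,allow_pickle=True)
print(toolT().round(3))
S=cam("scene"); save("s2",S['img'],(200,120,512,354))
E
```

```text
[[ 9.00000e-03 -0.00000e+00  1.00000e+00  5.25606e+02]
 [-1.00000e-03  1.00000e+00  0.00000e+00 -5.90000e-02]
 [-1.00000e+00 -1.00000e-03  9.00000e-03  3.62194e+02]
 [ 0.00000e+00  0.00000e+00  0.00000e+00  1.00000e+00]]
```

>>> {"fn": "carry_out", "kwargs": {
  "rows": [0,0,0,-0.5,2,1,-1,0,0,0,-0.5,4,1,-1,0,0,0,-0.5,6,1,-1,0,0,0,-0.5,8,1,-1,0,0,0,-0.5,8,1,-1]
}}

```text
time: 1.35
tool_pos: [548.9, 205.2, 365.6]
tcp_rot: [170.4, 89.7, 170.7]
ft_force: [0.9, 0.5, 0.1]
finger_gap: 85.4
```

```bash
python3 - <<'E'
from h import *
c=cam("wrist"); save("w2",c['img']); np.save('/tmp/w2.npy',c,allow_pickle=True)
print(toolT().round(3))
E
```

```text
[[-4.00000e-03 -5.00000e-03  1.00000e+00  5.49122e+02]
 [-0.00000e+00  1.00000e+00  5.00000e-03  2.03673e+02]
 [-1.00000e+00 -0.00000e+00 -4.00000e-03  3.65729e+02]
 [ 0.00000e+00  0.00000e+00  0.00000e+00  1.00000e+00]]
```

View pics/w1.png

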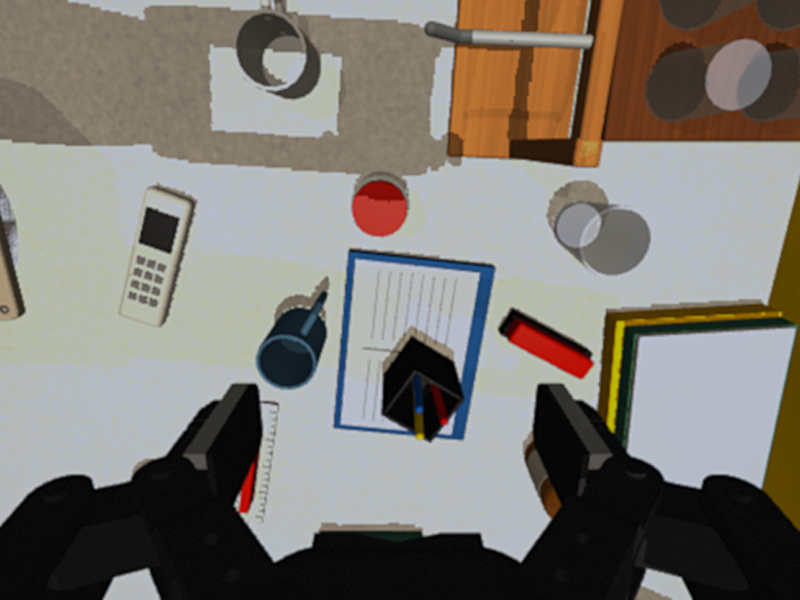

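View pics/w2.png

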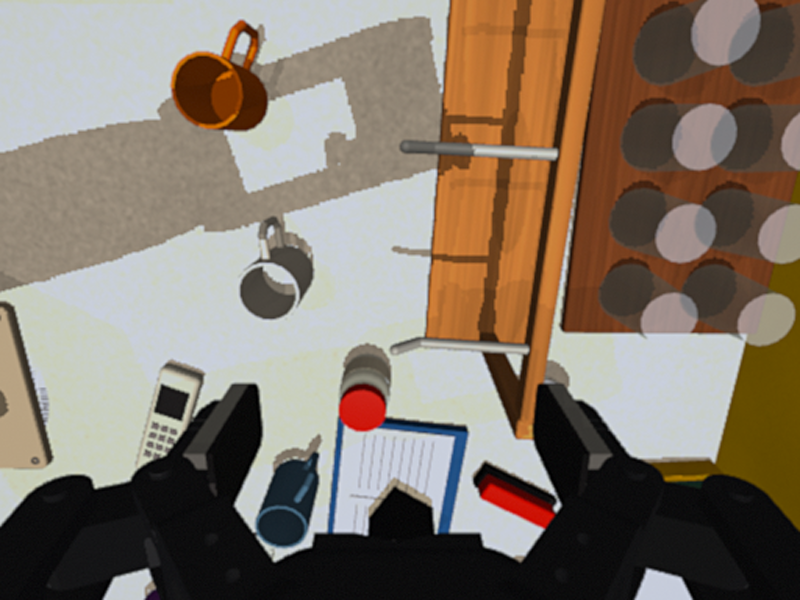

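```bash
python3 - <<'E'
from h import *
w1=np.load('/tmp/w1.npy',allow_pickle=True).item();w2=np.load('/tmp/w2.npy',allow_pickle=True).item()
a=[w1['img'][0:80,140:240],w2['img'][0:100,100:200],w2['img'][130:210,140:240],w2['img'][80:240,240:360]]
def up(i,s):return cv2.resize(i,None,fx=s,fy=s,interpolation=cv2.INTER_CUBIC)
save("c1",up(a[0],7));save("c2",up(a[1],6));save("c3",up(a[2],7));save("c4",up(a[3],3.75))
E
```

```text
(no output)
```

View pics/c2.png

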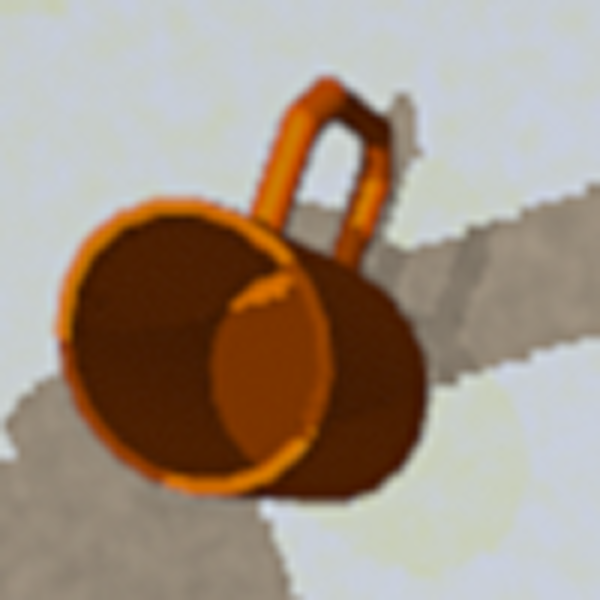

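View pics/c3.png

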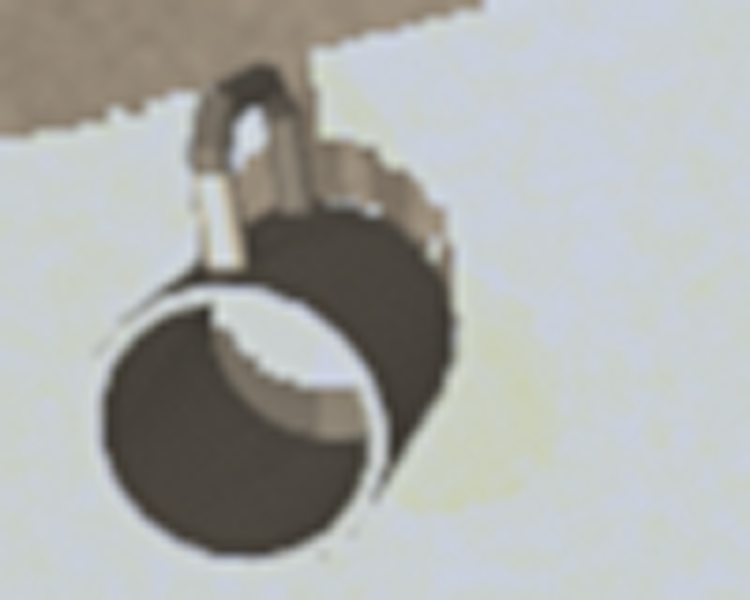

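View pics/c4.png

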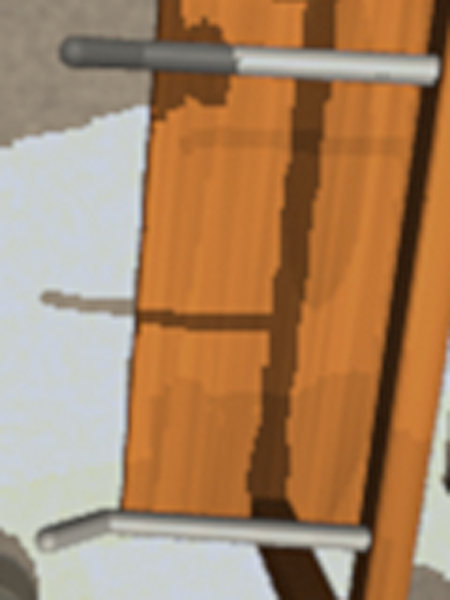

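View pics/c1.png

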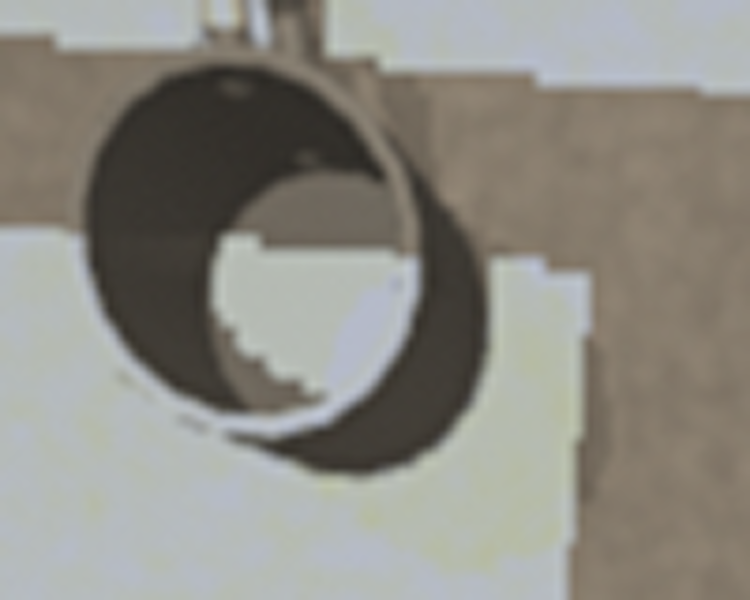

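```bash
python3 - <<'E'
from h import *
np.set_printoptions(precision=1,suppress=True)
w1=np.load('/tmp/w1.npy',allow_pickle=True).item();w2=np.load('/tmp/w2.npy',allow_pickle=True).item()
for n,a,b in [("h3tip",(275,18),(252,224)),("h3bend",(299.5,24.3),(269.3,218.7)),("h3root",(379,27),(338,224)),
 ("binder far-left? TL",(350/1.5625,250/1.5625),(340/1.5625,418/1.5625)),("binder TR",(494/1.5625,266/1.5625),(467/1.5625,430/1.5625))]:
    print(n,*tri([(w1,a),(w2,b)]))
print("h2tip",on_z(w2,(258.1,93.3),196),"root",on_z(w2,(356,98.7),180),"seat z-180 h3 bend", on_z(w2,(269.3,218.7),180))
print("orange",on_z(w2,(132.8,57.7),85),"handle",on_z(w2,(154.2,14.7),70))
print("white",on_z(w2,(175,190),85),"handle",on_z(w2,(176.9,140.7),70))
# binder corners from w1 z=14
for p in [(350,250),(494,266),(463,439),(334,428)]: print("binder",on_z(w1,np.array(p)/1.5625,14))
S=cam("scene")
for p in [(148,182),(292,175),(300,262),(148,270)]: print("bscene",on_z(S,(130+p[0]/2.094,140+p[1]/2.094),14))
E
```

```text
h3tip [545.7 140.8 195.7] [0.0, 0.0]
h3bend [568.4 139.3 178.2] [2.5, 2.5]
h3root [646.3 135.9 183.4] [0.2, 0.2]
binder far-left? TL [479.3 -31.2  14.3] [0.5, 0.5]
binder TR [633.9 -50.5   8.6] [0.2, 0.2]
h2tip [551.2 281.  196. ] root [652.8 276.2 180. ] seat z-180 h3 bend [565.9 140.6 180. ]
orange [390.1 323.4  85. ] handle [418.  375.8  70. ]
white [431.1 144.1  85. ] handle [435.4 214.3  70. ]
binder [478.8 -31.2  14. ]
binder [632.9 -49.1  14. ]
binder [ 609. -266.   14.]
binder [ 452.9 -249.5   14. ]
bscene [ 454.7 -246.6   14. ]
bscene [485.  -24.9  14. ]
bscene [646.2 -50.7  14. ]
bscene [ 616.7 -264.5   14. ]
```

>>> {"fn": "carry_out", "kwargs": {
  "rows": [1,0,0,1,1.5,-1.5,-1,2,0,0,2,3,-3,-1,3,0,0,3,4.5,-4.5,-1,3.5,0,0,4.6,5.8,-6,-1,3.5,0,0,4.6,5.8,-6,-1]
}}

```text
time: 1.95
tool_pos: [398.6, 344.4, 251.2]
tcp_rot: [-111.2, 89.9, -139.4]
ft_force: [0.4, -0.4, -0.2]
finger_gap: 85.6
```

```bash
python3 - <<'E'
from h import *
c=cam("wrist"); save("w3",c['img']); np.save('/tmp/w3.npy',c,allow_pickle=True)
print(toolT().round(3)); print(sense()['joint_pos'].round(1))
E
```

```text
[[-8.00000e-03  4.69000e-01  8.83000e-01  3.94388e+02]
 [-3.00000e-03  8.83000e-01 -4.69000e-01  3.45994e+02]
 [-1.00000e+00 -6.00000e-03 -6.00000e-03  2.47003e+02]
 [ 0.00000e+00  0.00000e+00  0.00000e+00  1.00000e+00]]
[35.6 -4.1 95.5  0.1 89.1 63.6]
```

View pics/w3.png

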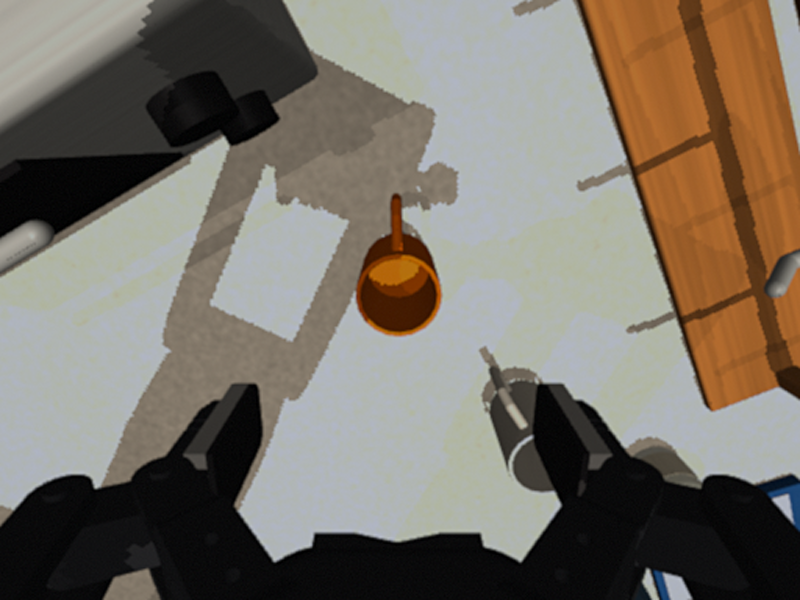

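```bash
python3 - <<'E'
from h import *
np.set_printoptions(precision=1,suppress=True)
c=cam("wrist"); w2=np.load('/tmp/w2.npy',allow_pickle=True).item()
T=toolT();print(T[:3,3])
h=cv2.cvtColor(c['img'],cv2.COLOR_BGR2HSV); m=cv2.inRange(h,(0,150,40),(20,255,255)); m[:,330:]=0
n,l,st,ce=cv2.connectedComponentsWithStats(m); i=1+np.argmax(st[1:,4]); print(st[i])
uv=(399/1.5625,295/1.5625)
X,e=tri([(c,uv),(w2,(132.8,57.7))]);print("rim",X,e, on_z(c,uv,85))
print("handle top", on_z(c,(397/1.5625,203/1.5625),70))
P=on_z(c,uv,85); print("in tool (mm)", T[:3,:3].T@(P-T[:3,3]))
E
```

```text
[396.2 344.5 248.6]
[ 233  123   55   92 2951]
rim [384.2 323.9  72.8] [1.4, 1.4] [384.9 326.7  85. ]
handle top [411.6 380.   70. ]
in tool (mm) [163.8 -19.9  -1. ]
```

>>> {"fn": "carry_out", "kwargs": {
  "rows": [0,0,0,2,-0.8,0,-1,0,0,0,4,-0.8,0,-1,0,0,0,6,-0.8,0,-1,0,0,0,7.5,-0.8,0,-1,0,0,0,8.6,-0.8,0,-1],
  "force": 40
}}

```text
time: 2.55
tool_pos: [390.1, 324.2, 35.2]
tcp_rot: [-107.9, 89.8, -136.0]
ft_force: [-0.1, 0.4, 0.1]
finger_gap: 85.3
```

>>> {"fn": "carry_out", "kwargs": {
  "rows": [0,0,0,0,0,0,1,0,0,0,0,0,0,1,0,0,0,0,0,0,1,0,0,0,0,0,0,1,0,0,0,0,0,0,1]
}}

```text
time: 3.05
tool_pos: [391.6, 327.9, 40.3]
tcp_rot: [61.5, 89.9, 33.5]
ft_force: [-0.3, -0.9, -2.5]
finger_gap: 57.9
```

```bash
python3 - <<'E'
from h import *
c=cam("wrist"); save("w4",c['img'])
c=cam("side"); save("d4",c['img'],(120,100,320,250))
print(toolT().round(2)); print(sense()['finger_gap'])
E
```

```text
[[  0.     0.47   0.88 391.1 ]
 [  0.     0.88  -0.47 327.7 ]
 [ -1.     0.     0.    39.67]
 [  0.     0.     0.     1.  ]]
57.93138131853858
```

View pics/w4.png

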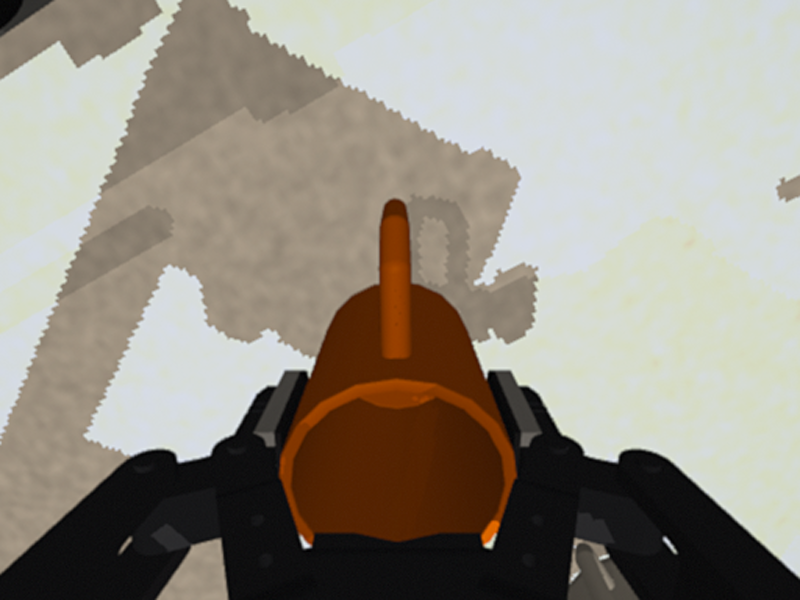

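View pics/d4.png

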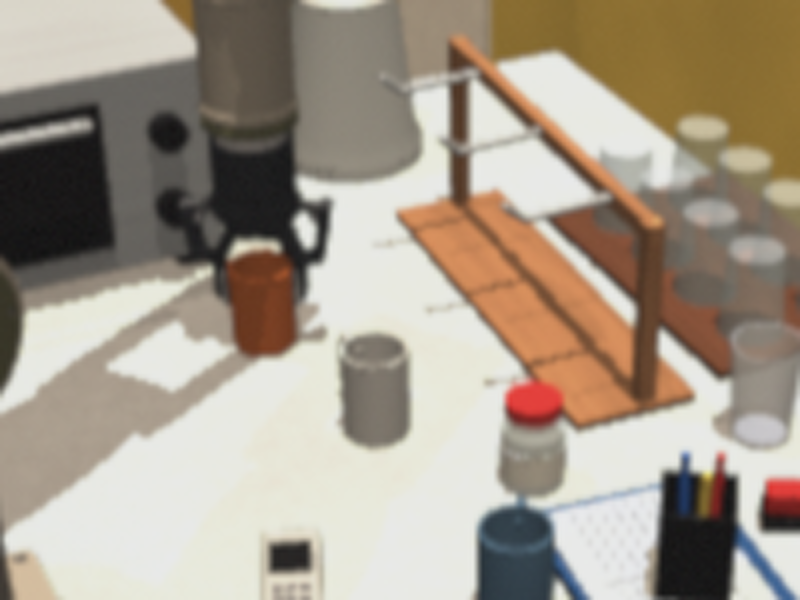

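```bash
python3 - <<'E'
from h import *
np.set_printoptions(precision=1,suppress=True)
for k in range(3):
  T=toolT();c=cam("wrist")
  f=lambda p,z:T[:3,:3].T@(on_z(c,np.array(p)/1.5625,z)-T[:3,3])
  print(T[:3,3],"near rim",f((398,381),85),"left",f((281,470),85),"right",f((515,470),85),"handle outer end",f((395,207),70),"bar-rim jn",f((396,357),74),"L/R",f((381,300),74),f((411,300),74))
print(sense()['joint_pos'])
E
```

```text
[391.1 327.7  39.7] near rim [-45.3  26.    0.6] left [-45.3   1.9 -27.8] right [-45.3   1.8  29. ] handle outer end [-30.3  63.2  -0.1] bar-rim jn [-34.3  26.7   0.1] L/R [-34.3  41.7  -3.5] [-34.3  41.7   3.7]
[390.9 327.7  39.5] near rim [-45.5  26.1   0.6] left [-45.5   2.  -27.8] right [-45.5   2.   28.9] handle outer end [-30.5  63.3  -0.1] bar-rim jn [-34.5  26.8   0.1] L/R [-34.5  41.8  -3.5] [-34.5  41.8   3.7]
[391.  327.7  39.5] near rim [-45.5  26.1   0.6] left [-45.6   2.  -27.8] right [-45.5   2.   28.9] handle outer end [-30.5  63.3  -0.1] bar-rim jn [-34.5  26.8   0.1] L/R [-34.5  41.8  -3.5] [-34.5  41.8   3.7]
[ 34.2   4.2 109.9  -0.   65.9  62.2]
```

>>> {"fn": "carry_out", "kwargs": {
  "rows": [0,0,0,-1.5,0,0,1,0,0,0,-3.3,0,0,1,-1,0,0,-5,0.8,0.6,1,-2,0,0,-5.84,2,1.6,1,-3,0,0,-5.84,3.2,2.6,1],
  "force": 40
}}

```text
time: 3.8
tool_pos: [488.8, 369.6, 190.7]
tcp_rot: [36.2, 89.5, 32.5]
ft_force: [0.3, 0.6, -1.9]
finger_gap: 57.9
```

```bash
python3 - <<'E'
from h import *
np.set_printoptions(precision=3,suppress=True)
print(toolT()); print(sense()['finger_gap'],sense()['joint_pos'])
E
```

```text
[[  0.008   0.063   0.998 488.772]
 [  0.005   0.998  -0.063 369.641]
 [ -1.      0.005   0.007 190.66 ]
 [  0.      0.      0.      1.   ]]
57.88406330711261 [32.305 10.146 86.579  0.002 82.762 35.934]
```

```bash
python3 - <<'E'
from h import *
np.set_printoptions(precision=1,suppress=True)
c=cam("wrist"); save("w5",c['img']); np.save('/tmp/w5.npy',c,allow_pickle=True)
print(toolT()[:3,3])
d=cam("side"); save("d5",d['img'],(150,60,300,172));print(toolT()[:3,3])
s=cam("scene"); save("s5",s['img'],(300,130,450,242));print(toolT()[:3,3])
E
```

```text
[492.3 369.9 185.9]
[488.9 368.3 183.9]
[486.6 367.6 183.3]
```

View pics/w5.png

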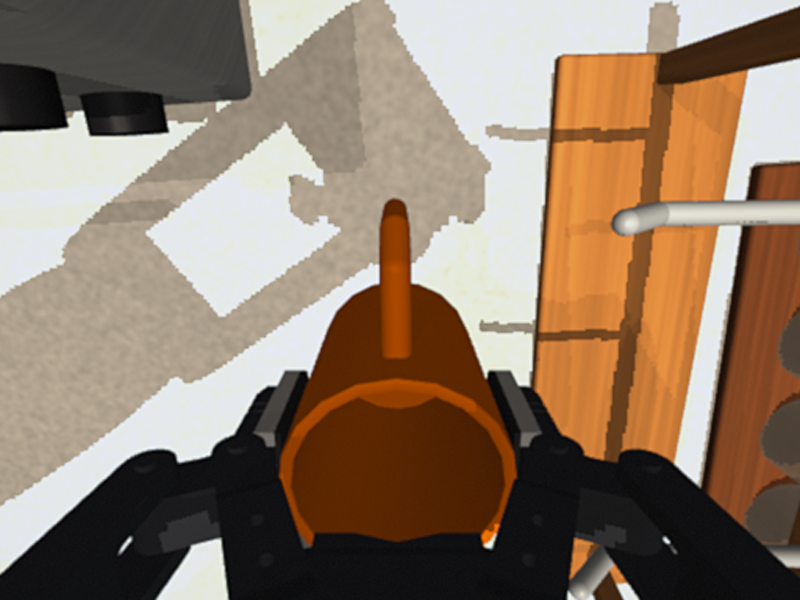

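View pics/d5.png

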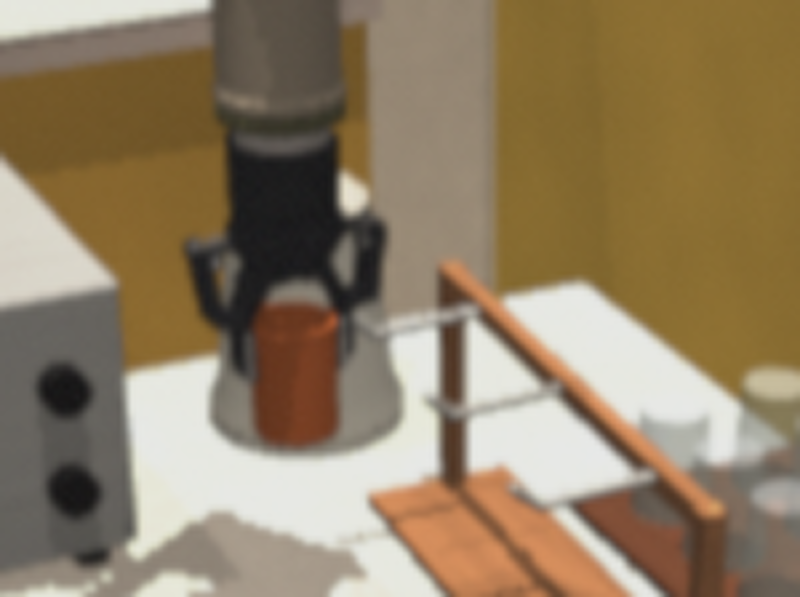

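View pics/s5.png

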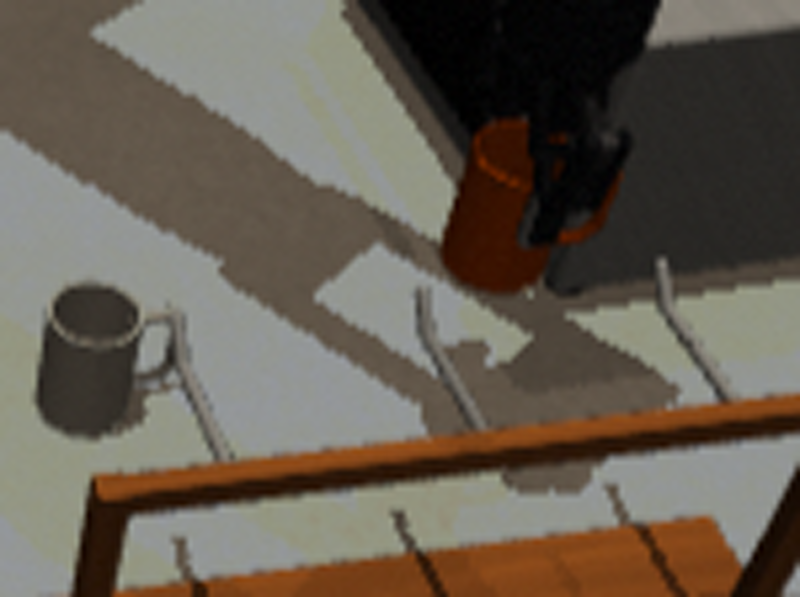

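```bash
python3 - <<'E'
from h import *
np.set_printoptions(precision=1,suppress=True)
w5=np.load('/tmp/w5.npy',allow_pickle=True).item();s=cam("scene");d=cam("side")
T=toolT();print(T[:3,3])
tip=[(w5,(625/1.5625,222/1.5625)),(s,(300+661/5.333,130+260/5.333)),(d,(150+370/5.333,60+325/5.333))]
print("tip",*tri(tip)); print("bend s/w",*tri([(w5,(665/1.5625,213/1.5625)),(s,(300+666/5.333,130+303/5.333))]))
print(on_z(w5,(625/1.5625,222/1.5625),196),on_z(w5,(665/1.5625,213/1.5625),180),on_z(w5,(799/1.5625,211/1.5625),180))
print([ (t,T[:3,:3].T@(on_z(w5,np.array(p)/1.5625,z)-T[:3,3])) for t,p,z in [("tip",(625,222),196),("bend",(665,213),180),("far",(799,211),180)]])
E
```

```text
[484.8 367.1 183.7]
tip [563.8 418.4 194. ] [4.7, 7.8, 9.8]
bend s/w [577. 421. 183.] [0.5, 0.5]
[557.9 421.  196. ] [578.3 420.1 180. ] [621.5 417.9 180. ]
[('tip', array([-12.6,  58.9,  69.1])), ('bend', array([ 3.4, 59.5, 89.5])), ('far', array([  3.3,  60.4, 132.8]))]
```

>>> {"fn": "carry_out", "kwargs": {
  "rows": [0,0,0,0,0.54,0.4,1,0,0,0,0,0.54,1.2,1,0,0,0,0,0.54,2.1,1,0,0,0,0,0.54,3,1,0,0,0,0,0.54,3.5,1]
}}

```text
time: 4.55
tool_pos: [574.0, 374.3, 185.0]
tcp_rot: [-53.0, 90.0, -57.0]
ft_force: [0.4, -0.1, -1.4]
finger_gap: 57.9
```

```bash
python3 - <<'E'
from h import *
np.set_printoptions(precision=1,suppress=True)
c=cam("wrist"); save("w6",c['img']); np.save('/tmp/w6.npy',c,allow_pickle=True)
s=cam("scene"); save("s6",s['img'],(330,110,480,222));print(toolT()[:3,3],sense()['ft_force'])
E
```

```text
[574.  374.1 184.8] [-0.6 -0.1 -1.5]
```

View pics/w6.png

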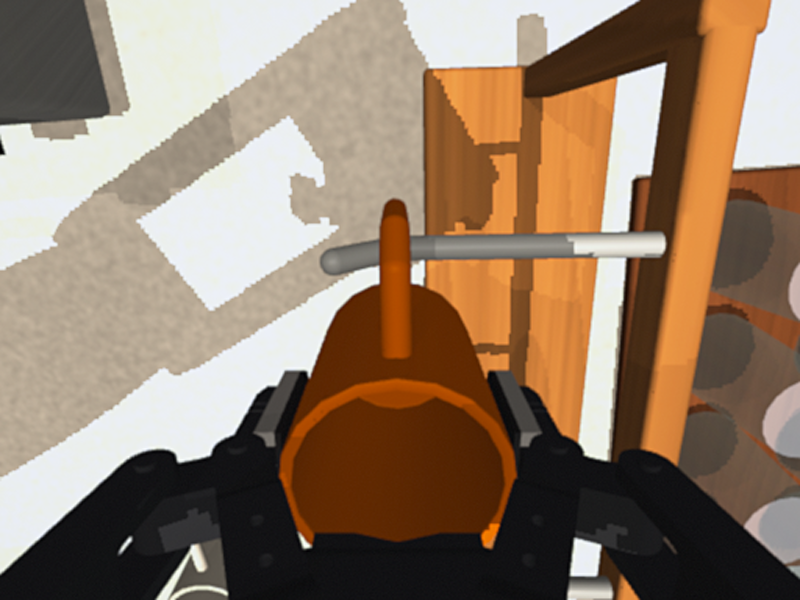

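View pics/s6.png

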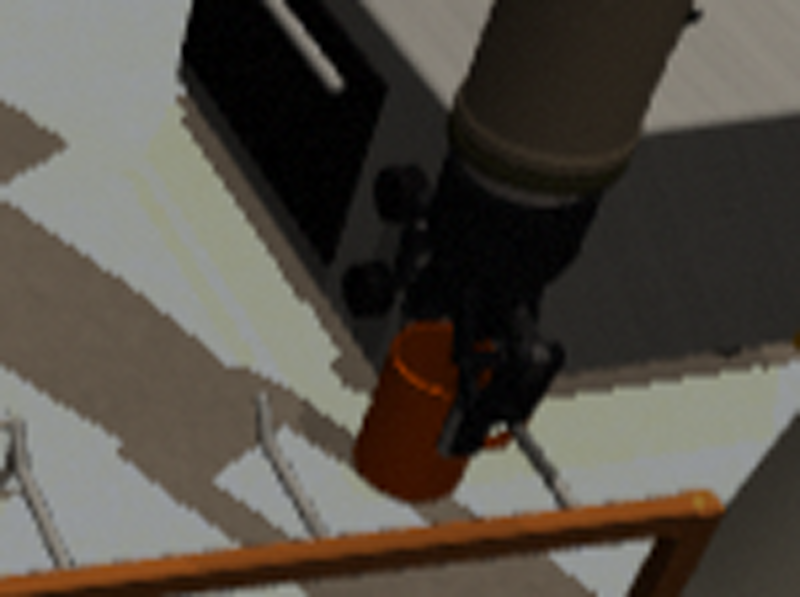

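>>> {"fn": "carry_out", "kwargs": {
  "rows": [0,0,0,0.2,0,0.2,1,0,0,0,0.5,0,0.2,1,0,0,0,0.8,0,0.2,1,0,0,0,1.0,0,0.2,1,0,0,0,1.0,0,0.2,1]
}}

```text
time: 5.15
tool_pos: [577.8, 374.6, 158.5]
tcp_rot: [-162.0, 89.9, -166.0]
ft_force: [0.5, -0.7, -2.0]
finger_gap: 58.1
```

>>> {"fn": "carry_out", "kwargs": {
  "rows": [0,0,1,0.25,0.14,0,1,0,0,2,0.48,0.3,0,1,0,0,3,0.68,0.5,0,1,0,0,4,0.85,0.72,0,1,0,0,5,0.99,0.97,0,1]
}}

```text
time: 5.65
tool_pos: [581.4, 398.4, 136.6]
tcp_rot: [89.7, 49.7, 85.7]
ft_force: [-0.8, 1.1, -3.2]
finger_gap: 58.2
```

```bash
python3 - <<'E'
from h import *
np.set_printoptions(precision=2,suppress=True)
c=cam("wrist"); save("w7",c['img'])
s=cam("scene"); save("s7",s['img'],(330,110,480,222));print(toolT(),sense()['ft_force'],sense()['joint_pos'])
d=cam("side"); save("d7",d['img'],(150,60,300,172))
E
```

```text
[[  0.04   0.06   1.   579.33]
 [  0.64   0.76  -0.07 397.01]
 [ -0.76   0.64  -0.01 132.86]
 [  0.     0.     0.     1.  ]] [-2.08  0.09  0.21] [11.05 14.7  97.19 43.92 63.97 -3.25]
```

View pics/w7.png

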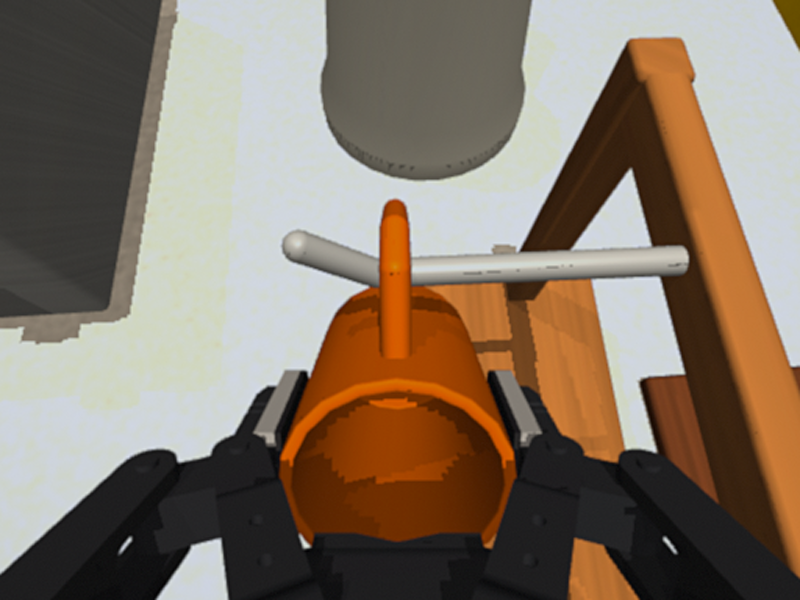

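View pics/s7.png

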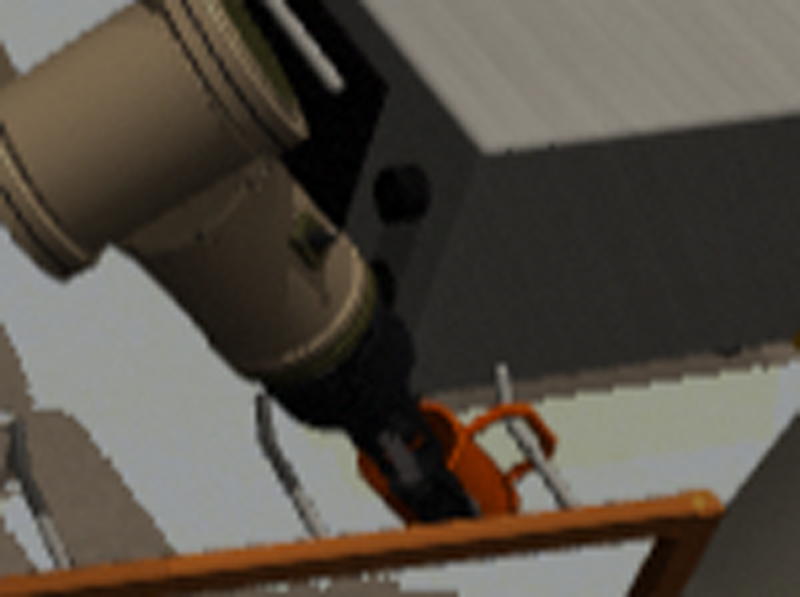

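View pics/d7.png

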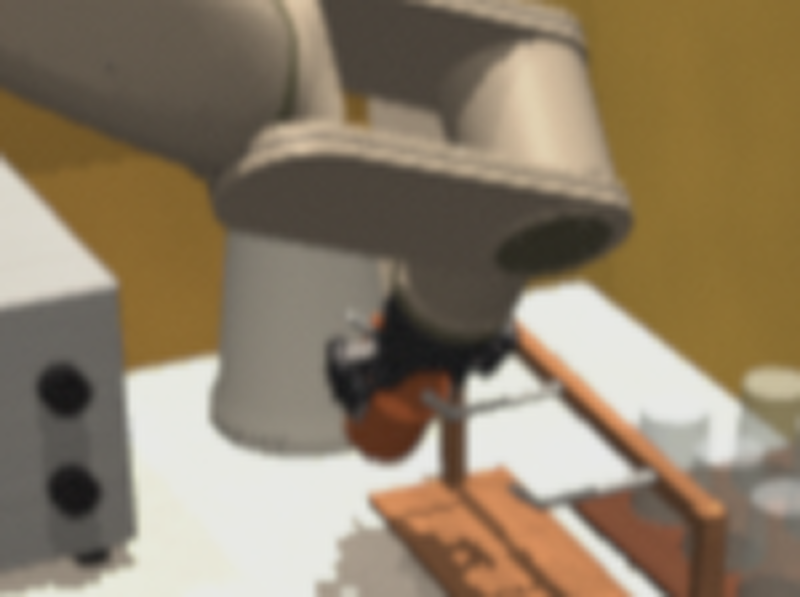

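>>> {"fn": "carry_out", "kwargs": {
  "rows": [0,0,0,0,0,0,-0.5,0,0,0,0,0,0,-0.5,0,0,0,0,0,0,-0.6,0,0,0,0,0,0,-1,0,0,0,0,0,0,-1]
}}

```text
time: 6.3
tool_pos: [580.4, 399.2, 135.4]
tcp_rot: [89.9, 50.0, 86.0]
ft_force: [-0.3, -0.2, 0.5]
finger_gap: 85.3
```

```bash
python3 - <<'E'
from h import *
np.set_printoptions(precision=2,suppress=True)
c=cam("wrist"); save("w8",c['img']);print(sense()['ft_force'],sense()['finger_gap'])
E
```

```text
[-0.45  0.33  0.19] 85.23110245064758
```

View pics/w8.png

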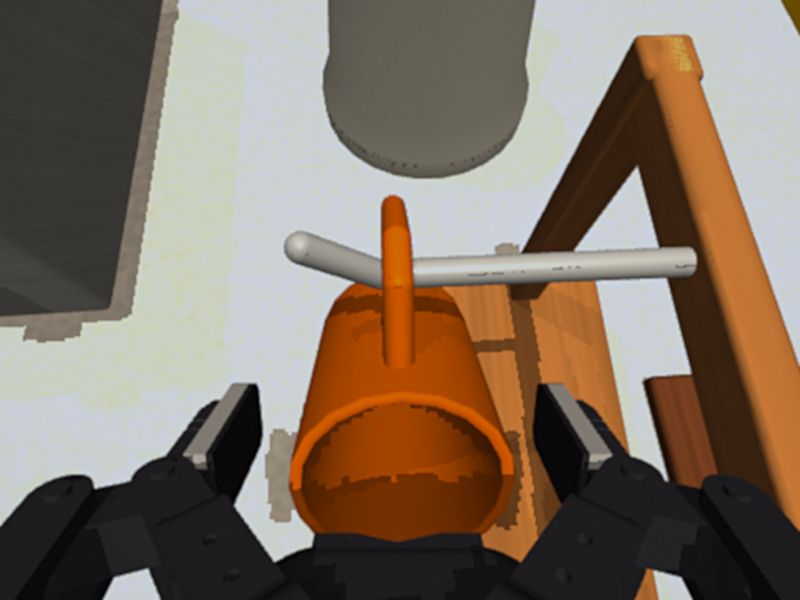

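>>> {"fn": "carry_out", "kwargs": {
  "rows": [0,0,0,-0.8,0,0,-1,0,0,0,-2,0,0,-1,0,0,0,-3.5,0,0,-1,0,0,0,-5,0,0,-1,0,0,-1,-6,0,0,-1]
}}

```text
time: 6.85
tool_pos: [573.3, 298.3, 248.2]
tcp_rot: [90.5, 58.1, 86.1]
ft_force: [-0.1, 0.7, -1.5]
finger_gap: 85.4
```

>>> {"fn": "carry_out", "kwargs": {
  "rows": [0,0,-1,0,0,0,-1,0,0,-2,0,0,0,-1,0,0,-3,0,0,0,-1,0,0,-4,0,0,0,-1,0,0,-4,0,0,0,-1]
}}

```text
time: 7.35
tool_pos: [573.0, 305.7, 249.7]
tcp_rot: [-88.3, 89.8, -92.0]
ft_force: [-0.7, -0.2, -0.9]
finger_gap: 85.5
```

```bash
python3 - <<'E'
from h import *
np.set_printoptions(precision=2,suppress=True)
c=cam("wrist"); save("w9",c['img']);print(toolT())
c=cam("scene"); save("s9",c['img'],(230,110,480,297))
E
```

```text
[[ -0.     0.07   1.   573.15]
 [  0.     1.    -0.07 304.96]
 [ -1.     0.    -0.   249.31]
 [  0.     0.     0.     1.  ]]
```

View pics/w9.png

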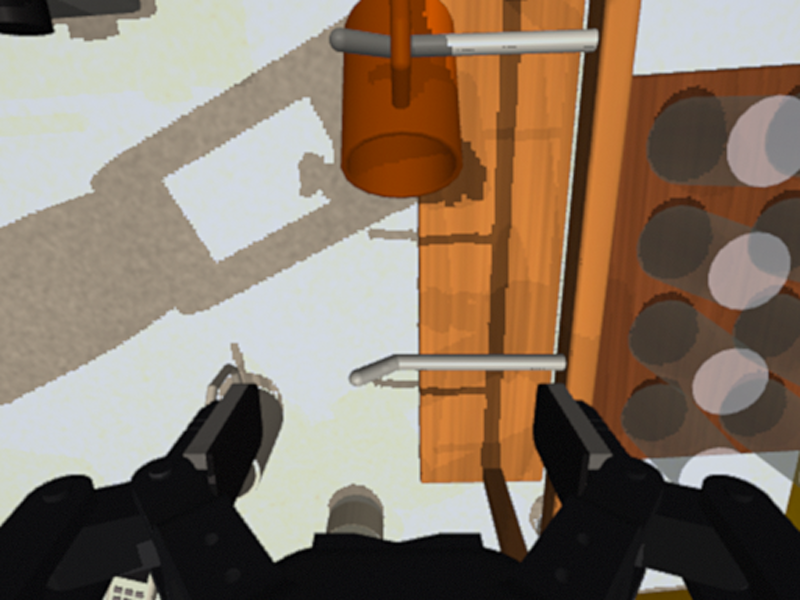

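View pics/s9.png

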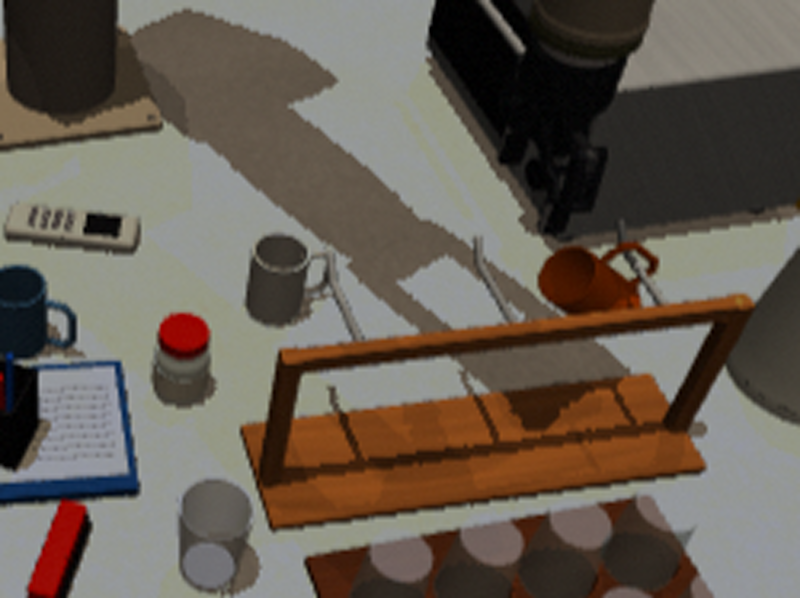

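>>> {"fn": "carry_out", "kwargs": {
  "rows": [0,0,0,0,-1.4,-1.2,-1,0,0,0,0,-2.8,-2.5,-1,0,0,0,0,-4.2,-3.7,-1,0,0,0,0,-5.2,-4.7,-1,0,0,0,0,-5.2,-5.2,-1]
}}

```text
time: 7.95
tool_pos: [433.2, 178.7, 249.4]
tcp_rot: [91.8, 89.9, 87.6]
ft_force: [0.3, 0.2, 0.8]
finger_gap: 85.7
```

>>> {"fn": "carry_out", "kwargs": {
  "rows": [0,0,0,0,0,0,-1]
}}

```text
time: 8.05
tool_pos: [434.0, 180.5, 250.0]
tcp_rot: [72.9, 89.8, 68.7]
ft_force: [1.3, 0.4, 0.3]
finger_gap: 85.5
```

```bash
python3 - <<'E'
from h import *
np.set_printoptions(precision=2,suppress=True)
c=cam("wrist"); save("w10",c['img']); np.save('/tmp/w10.npy',c,allow_pickle=True)
T=toolT();print(T); np.save('/tmp/T10.npy',T)
E
```

```text
[[  0.     0.07   1.   434.88]
 [  0.     1.    -0.07 180.96]
 [ -1.     0.     0.   250.11]
 [  0.     0.     0.     1.  ]]
```

View pics/w10.png

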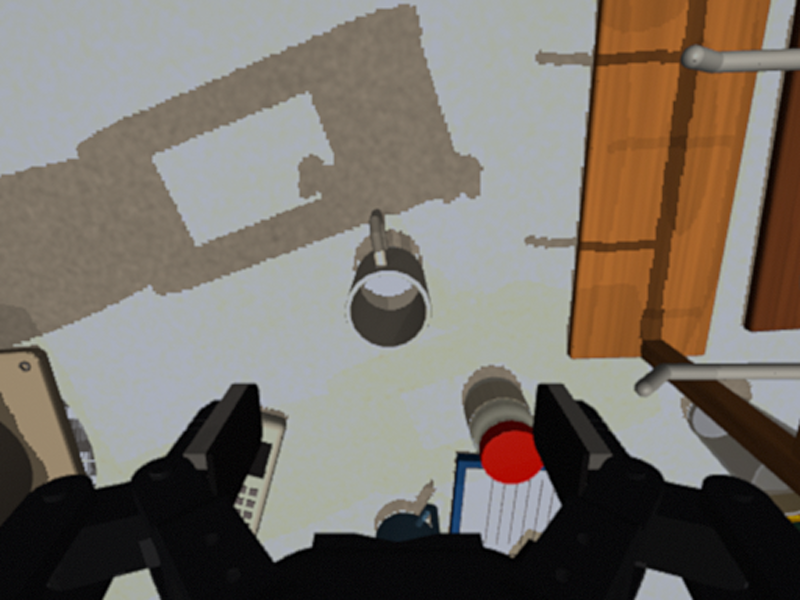

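```bash
python3 - <<'E'
from h import *
np.set_printoptions(precision=1,suppress=True)
c=np.load('/tmp/w10.npy',allow_pickle=True).item();T=np.load('/tmp/T10.npy');w2=np.load('/tmp/w2.npy',allow_pickle=True).item()
f=lambda p,z:T[:3,:3].T@(on_z(c,np.array(p)/1.5625,z)-T[:3,3])
m=f((389,310),85);h=f((376,213),70);b=f((381,262),70)
print(m,h,b,np.degrees(np.arctan2(h[2]-m[2],h[1]-m[1])),np.degrees(np.arctan2(h[2]-b[2],h[1]-b[1])),np.hypot(*(h-m)[1:]))
print("world",on_z(c,np.array((389,310))/1.5625,85),"tri",*tri([(c,np.array((389,310))/1.5625),(w2,(175,190))]))
print("jar",on_z(c,np.array((512,452))/1.5625,85), "left/right rim",f((347,310),85),f((431,310),85))
E
```

```text
[165.  -32.6  -6.8] [180.2  31.7 -15.5] [180.1  -2.4 -12.5] -7.691392704313276 -5.055623841295193 64.94939800016904
world [426.  149.3  85. ] tri [424.7 138.3  60.4] [2.1, 2.1]
jar [510.7  27.8  85. ] left/right rim [165.  -32.6 -35.7] [165.1 -32.6  22.1]
```

>>> {"fn": "carry_out", "kwargs": {
  "rows": [-0.4,0,0,1.5,-0.7,-0.2,-1,-0.8,0,0,3.5,-1.35,-0.27,-1,-0.8,0,0,5.5,-1.35,-0.27,-1,-0.8,0,0,7,-1.35,-0.27,-1,-0.8,0,0,8.6,-1.35,-0.27,-1],
  "force": 40
}}

```text
time: 8.6
tool_pos: [426.2, 148.3, 33.0]
tcp_rot: [72.8, 89.9, 75.1]
ft_force: [0.5, 0.2, 0.3]
finger_gap: 85.2
```

>>> {"fn": "carry_out", "kwargs": {
  "rows": [0,0,0,0,0,0,1,0,0,0,0,0,0,1,0,0,0,0,0,0,1,0,0,0,0,0,0,1,0,0,0,0,0,0,1]
}}

```text
time: 9.1
tool_pos: [427.3, 149.1, 36.7]
tcp_rot: [11.8, 89.8, 14.2]
ft_force: [-0.3, -0.9, -3.0]
finger_gap: 58.2
```

```bash
python3 - <<'E'
from h import *
np.set_printoptions(precision=2,suppress=True)
c=cam("wrist"); save("w11",c['img'])
T=toolT();print(T,sense()['finger_gap'])
E
```

```text
[[  0.    -0.04   1.   426.99]
 [  0.     1.     0.04 148.99]
 [ -1.     0.     0.    36.33]
 [  0.     0.     0.     1.  ]] 58.37704374327473
```

View pics/w11.png

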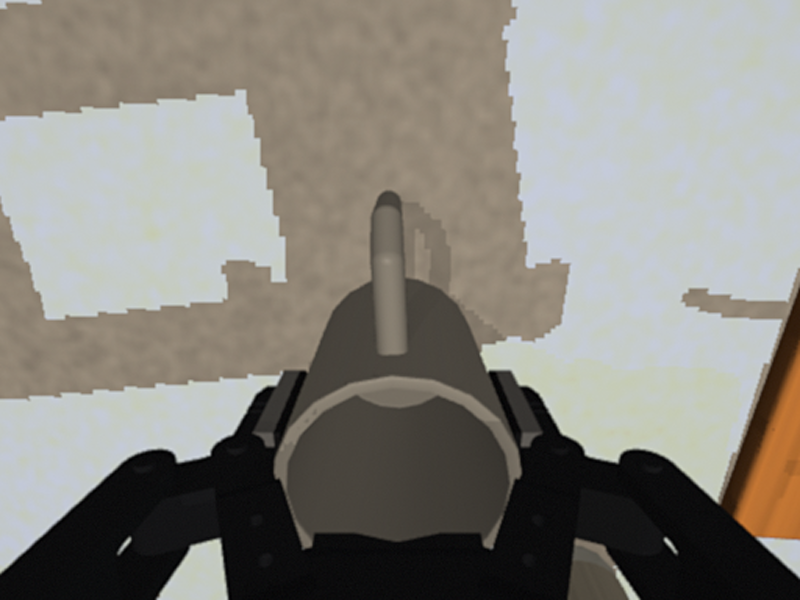

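>>> {"fn": "carry_out", "kwargs": {
  "rows": [0,0,0,-1.5,0,0,1,0,0,0,-3.3,0,0,1,0.4,0,0,-5,1,0.8,1,0.95,0,0,-5.84,2.2,1.8,1,0.95,0,0,-5.84,3.5,2.75,1]
}}

```text
time: 9.65
tool_pos: [494.9, 241.1, 187.5]
tcp_rot: [25.2, 89.4, 19.8]
ft_force: [1.4, 0.2, -2.0]
finger_gap: 58.3
```

>>> {"fn": "carry_out", "kwargs": {
  "rows": [0,0,0,0,0,0,1]
}}

```text
time: 9.75
tool_pos: [493.1, 242.5, 181.9]
tcp_rot: [47.3, 89.8, 42.2]
ft_force: [-1.5, -1.1, -2.6]
finger_gap: 58.6
```

```bash
python3 - <<'E'
from h import *
np.set_printoptions(precision=2,suppress=True)
c=cam("wrist"); save("w12",c['img']); np.save('/tmp/w12.npy',c,allow_pickle=True)
T=toolT();print(T); np.save('/tmp/T12.npy',T)
E
```

```text
[[ -0.     0.09   1.   491.54]
 [  0.     1.    -0.09 240.64]
 [ -1.     0.    -0.   181.02]
 [  0.     0.     0.     1.  ]]
```

View pics/w12.png

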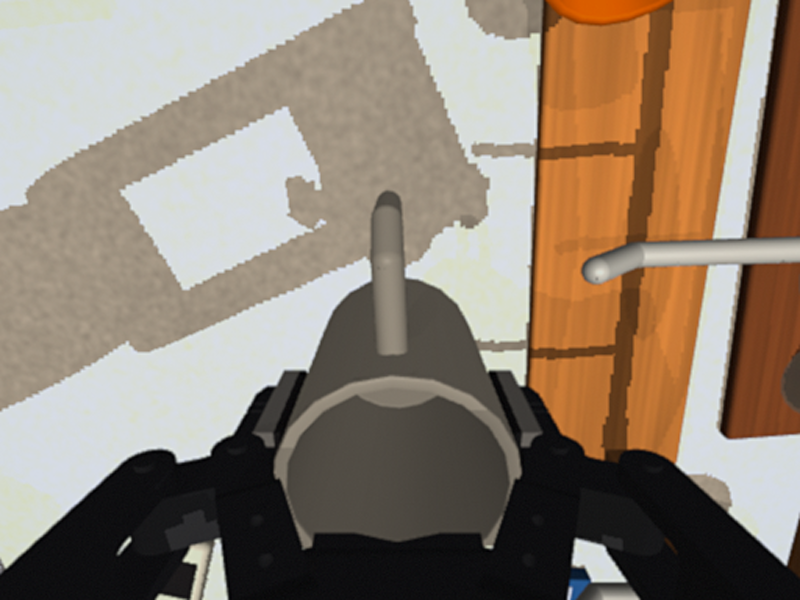

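```bash
cat > hk.py <<'E'
from h import *
np.set_printoptions(precision=1,suppress=True)
def hook(tag,pts):
    c=np.load(f'/tmp/w{tag}.npy',allow_pickle=True).item();T=np.load(f'/tmp/T{tag}.npy')
    for p,z in pts:
        X=on_z(c,np.array(p)/1.5625,z); print(X,T[:3,:3].T@(X-T[:3,3]))
E
python3 -c "
from hk import *
hook(12,[((594,270),196),((640,252),180),((798,250),180)])"
```

```text
[551.4 281.2 196. ] [-15.   45.7  56.1]
[572.  280.9 180. ] [ 1.  47.2 76.6]
[620.8 277.2 180. ] [  1.   47.8 125.5]
```

>>> {"fn": "carry_out", "kwargs": {
  "rows": [0,0,0,0,0,0.8,1,0,0,0,0,0,1.6,1,0,0,0,0,0,2.4,1,0,0,0,0,0,3.3,1,0,0,0,0,0,3.3,1]
}}

```text
time: 10.3
tool_pos: [574.4, 230.0, 180.9]
tcp_rot: [-42.2, 90.0, -47.5]
ft_force: [-1.1, -0.2, -2.0]
finger_gap: 58.2
```

```bash
python3 - <<'E'
from h import *
np.set_printoptions(precision=2,suppress=True)
c=cam("wrist"); save("w13",c['img']);T=toolT();print(T,sense()['ft_force'])
E
```

```text
[[ -0.     0.09   1.   573.19]
 [ -0.     1.    -0.09 230.37]
 [ -1.    -0.    -0.   180.76]
 [  0.     0.     0.     1.  ]] [-0.54  0.79 -2.03]
```

View pics/w13.png

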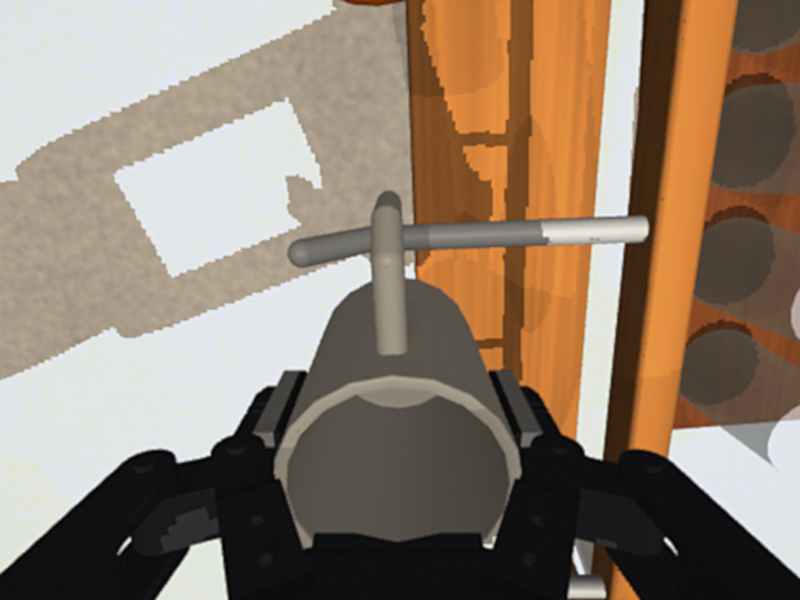

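>>> {"fn": "carry_out", "kwargs": {
  "rows": [0,0,0,0.2,0.15,0,1,0,0,0,0.5,0.15,0,1,0,0,0,0.8,0.15,0,1,0,0,0,1.0,0.15,0,1,0,0,0,1.0,0.15,0,1]
}}

```text
time: 10.85
tool_pos: [572.3, 235.1, 154.4]
tcp_rot: [-156.6, 89.9, -161.7]
ft_force: [-0.1, 0.4, -1.3]
finger_gap: 58.0
```

>>> {"fn": "carry_out", "kwargs": {
  "rows": [0,0,1,0.25,0.14,0,1,0,0,2,0.48,0.3,0,1,0,0,3,0.68,0.5,0,1,0,0,4,0.85,0.72,0,1,0,0,5,0.99,0.97,0,1]
}}

```text
time: 11.35
tool_pos: [576.8, 259.0, 132.7]
tcp_rot: [89.6, 49.7, 84.4]
ft_force: [-1.2, 0.1, -2.8]
finger_gap: 58.1
```

```bash
python3 - <<'E'
from h import *
np.set_printoptions(precision=2,suppress=True)
c=cam("wrist"); save("w14",c['img']);T=toolT();print(T,sense()['ft_force'])
E
```

```text
[[  0.06   0.07   1.   574.71]
 [  0.65   0.75  -0.09 258.19]
 [ -0.76   0.65  -0.   128.67]
 [  0.     0.     0.     1.  ]] [-2.14 -1.44 -6.94]
```

View pics/w14.png

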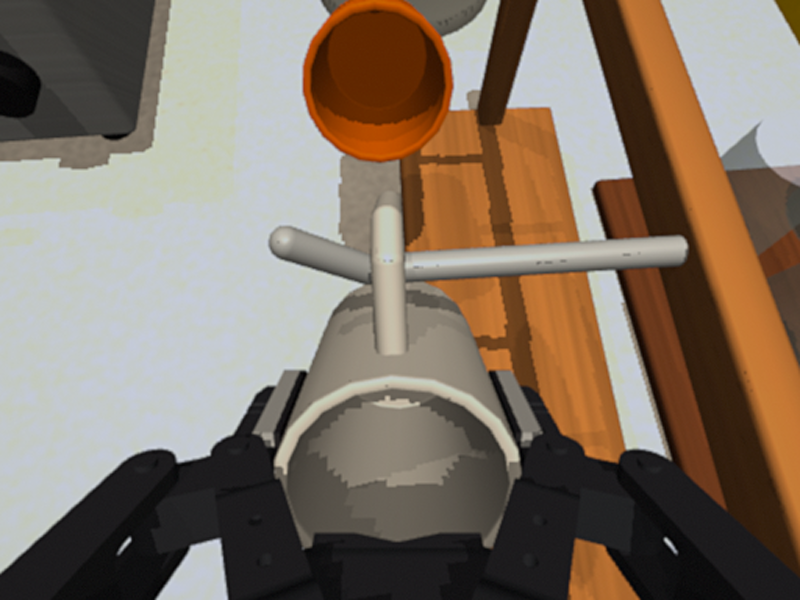

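>>> {"fn": "carry_out", "kwargs": {
  "rows": [0,0,0,0,0,0,-0.5,0,0,0,0,0,0,-0.5,0,0,0,0,0,0,-0.6,0,0,0,0,0,0,-1,0,0,0,0,0,0,-1]
}}

```text
time: 11.9
tool_pos: [576.0, 260.2, 132.3]
tcp_rot: [89.8, 50.0, 84.8]
ft_force: [0.1, -0.7, -0.5]
finger_gap: 85.3
```

```bash
python3 - <<'E'
from h import *
c=cam("wrist"); save("w15",c['img']);print(sense()['ft_force'])
E
```

```text
[0.20403156 0.48231727 0.79787232]
```

View pics/w15.png

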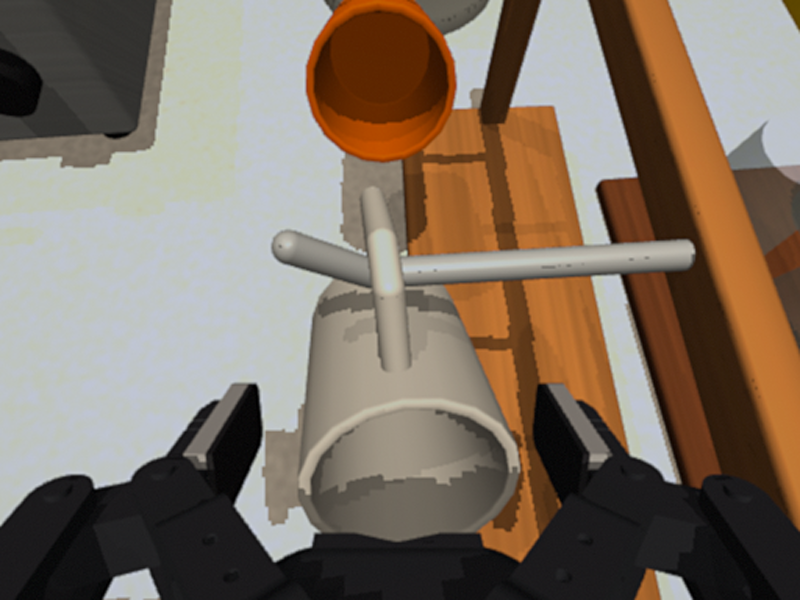

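>>> {"fn": "carry_out", "kwargs": {
  "rows": [0,0,0,-0.8,0,0,-1,0,0,0,-2,0,0,-1,0,0,0,-3.5,0,0,-1,0,0,0,-5,0,0,-1,0,0,-1,-6,0,0,-1]
}}

```text
time: 12.45
tool_pos: [566.2, 159.7, 244.9]
tcp_rot: [90.5, 58.1, 84.9]
ft_force: [0.6, 1.0, -0.6]
finger_gap: 85.2
```

>>> {"fn": "carry_out", "kwargs": {
  "rows": [0,0,-1,0,0,-1,-1,0,0,-2,0,0,-2.5,-1,0,0,-3,0,0,-4,-1,0,0,-4,0,0,-5,-1,0,0,-4,0,0,-6,-1]
}}

```text
time: 12.95
tool_pos: [416.4, 179.3, 247.4]
tcp_rot: [-54.0, 89.7, -58.9]
ft_force: [-0.9, -0.1, 0.1]
finger_gap: 85.4
```

```bash
python3 - <<'E'
from h import *
np.set_printoptions(precision=2,suppress=True)
c=cam("wrist"); save("w16",c['img']);T=toolT();print(T,sense()['ft_force'])
c=cam("scene"); save("s16",c['img'],(130,110,480,372))
E
```

```text
[[ -0.     0.09   1.   413.6 ]
 [ -0.     1.    -0.09 179.6 ]
 [ -1.    -0.    -0.   246.76]
 [  0.     0.     0.     1.  ]] [2.1  3.3  0.01]
```

View pics/w16.png

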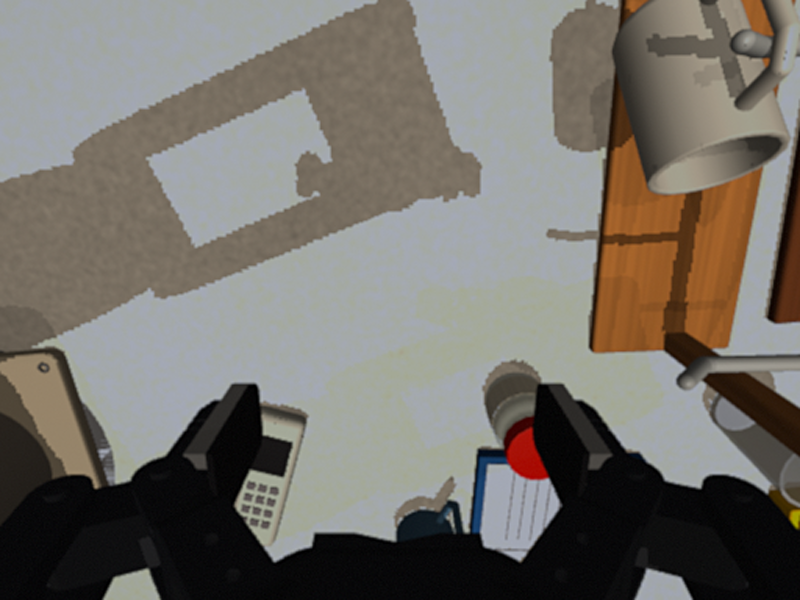

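View pics/s16.png

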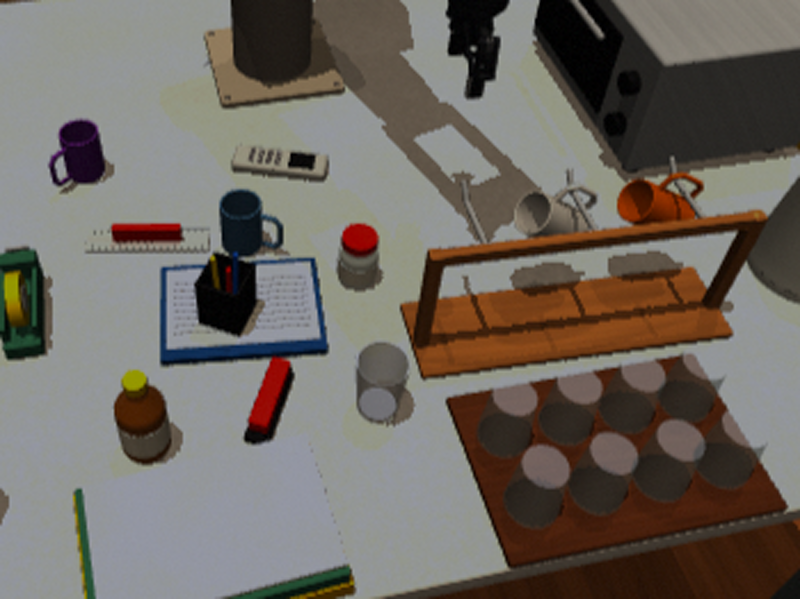

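```bash
python3 - <<'E'
from h import *
np.set_printoptions(precision=1,suppress=True)
c=np.load('/tmp/w1.npy',allow_pickle=True).item()
print(on_z(c,np.array((288,360))/1.5625,85),on_z(c,np.array((326,283))/1.5625,70))
c=cam("scene"); save("s17",c['img'],(130,140,280,252))
h=cv2.cvtColor(c['img'],cv2.COLOR_BGR2HSV)
for x,y in [(235,205),(165,178),(88,246)]: print(h[y-3:y+3,x-3:x+3].reshape(-1,3).mean(0))
E
```

```text
[ 421.3 -125.    85. ] [459.8 -51.1  70. ]
[102.6 142.   34. ]
[143.3 199.5  29.9]
[143.5 197.9  39.2]
```

View pics/s17.png

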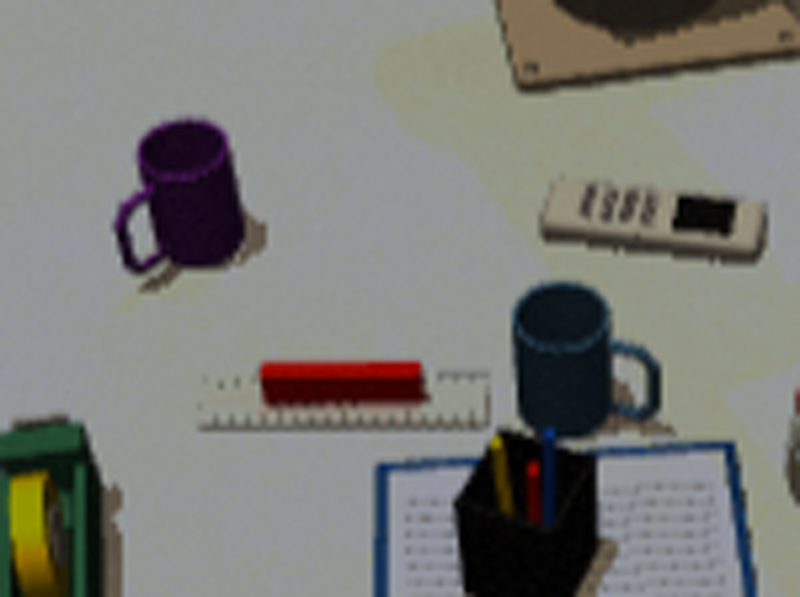

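>>> {"fn": "carry_out", "kwargs": {
  "rows": [0.5,0,0,0,-1.8,0.2,-1,1,0,0,0,-3.6,0.5,-1,1.5,0,0,0,-5.4,0.8,-1,2,0,0,0,-7.2,1,-1,2.5,0,0,0,-9,1.4,-1]
}}

```text
time: 13.6
tool_pos: [432.2, -53.1, 246.4]
tcp_rot: [18.8, 89.9, -6.6]
ft_force: [1.6, 0.6, -0.4]
finger_gap: 85.7
```

>>> {"fn": "carry_out", "kwargs": {
  "rows": [0,0,0,0,-1.3,0,-1,0,0,0,0,-1.3,0,-1,0,0,0,0,-1.3,0,-1]
}}

```text
time: 13.9
tool_pos: [418.4, -81.1, 246.2]
tcp_rot: [56.8, 90.0, 31.4]
ft_force: [0.7, -0.1, -0.2]
finger_gap: 85.4
```

```bash
python3 - <<'E'
from h import *
np.set_printoptions(precision=2,suppress=True)
c=cam("wrist"); save("w18",c['img']); np.save('/tmp/w18.npy',c,allow_pickle=True)
T=toolT();print(T); np.save('/tmp/T18.npy',T)
E
```

```text
[[  0.     0.43   0.9  418.48]
 [  0.     0.9   -0.43 -80.27]
 [ -1.     0.     0.   246.15]
 [  0.     0.     0.     1.  ]]
```

View pics/w18.png

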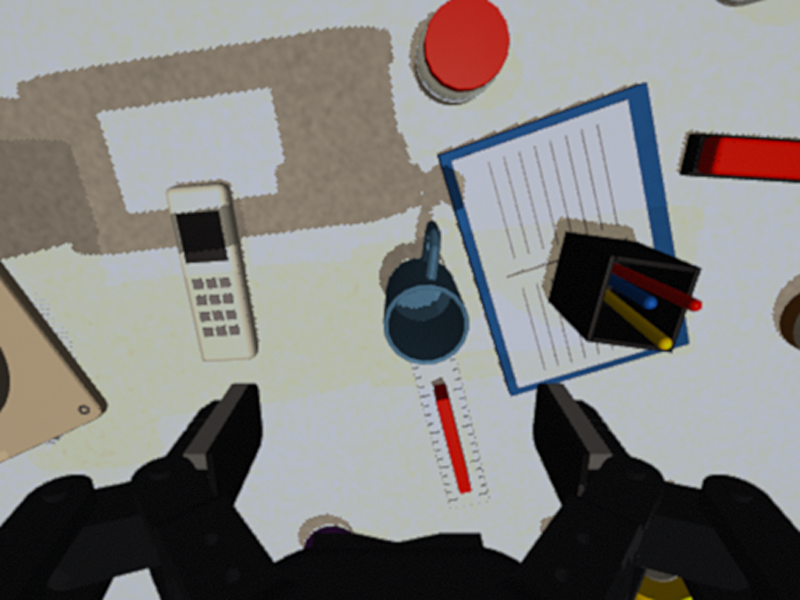

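```bash
python3 -c "
from hk import *
hook(18,[((427,323),85),((433,224),70),((431,275),70),((385,323),85),((469,323),85),((550,297),14),((595,345),99),((612,258),99),((700,270),99),((686,348),99),((567,233),14)])
w1=np.load('/tmp/w1.npy',allow_pickle=True).item();c=np.load('/tmp/w18.npy',allow_pickle=True).item()
print(tri([(c,np.array((427,323))/1.5625),(w1,np.array((288,360))/1.5625)]))
"
```

```text
[ 419.9 -126.5   85. ] [161.1 -41.3  21. ]
[451.4 -68.8  70. ] [176.2  24.4  24.8]
[ 435.6 -100.7   70. ] [176.1 -11.3  24.2]
[ 393.9 -114.1   85. ] [161.1 -41.2  -7.8]
[ 446.  -138.9   85. ] [161.1 -41.3  49.9]
[ 514.5 -176.3   14. ] [232.1 -45.9 127.8]
[ 515.9 -183.4   99. ] [147.1 -51.7 132.1]
[ 544.  -131.1   99. ] [147.2   7.6 135.2]
[ 591.9 -162.4   99. ] [147.2  -0.2 191.8]
[ 570.  -211.5   99. ] [147.2 -53.9 193. ]
[ 544.9 -131.3   14. ] [232.2   7.8 136.1]
(array([ 418.6, -130.7,   73.4]), [0.2, 0.2])
```

>>> {"fn": "carry_out", "kwargs": {
  "rows": [0.2,0,0,1.5,-0.8,0.5,-1,0.4,0,0,3.3,-1.65,0.84,-1,0.4,0,0,5.3,-1.65,0.84,-1,0.4,0,0,7,-1.65,0.84,-1,0.4,0,0,8.4,-1.65,0.84,-1],
  "force": 40
}}

```text
time: 14.45
tool_pos: [418.9, -124.7, 33.5]
tcp_rot: [173.5, 89.9, 145.2]
ft_force: [0.1, 0.6, -0.2]
finger_gap: 85.1
```

>>> {"fn": "carry_out", "kwargs": {
  "rows": [0,0,0,0,0,0,1,0,0,0,0,0,0,1,0,0,0,0,0,0,1,0,0,0,0,0,0,1,0,0,0,0,0,0,1]
}}

```text
time: 14.95
tool_pos: [421.0, -126.4, 37.9]
tcp_rot: [5.2, 89.8, -23.2]
ft_force: [0.3, -0.5, -0.9]
finger_gap: 58.5
```

```bash
python3 - <<'E'
from h import *
np.set_printoptions(precision=2,suppress=True)
c=cam("wrist"); save("w19",c['img'])
T=toolT();print(T,sense()['finger_gap'])
E
```

```text
[[   0.      0.48    0.88  420.62]
 [  -0.      0.88   -0.48 -126.33]
 [  -1.      0.      0.     37.48]
 [   0.      0.      0.      1.  ]] 58.5162085679526
```

View pics/w19.png

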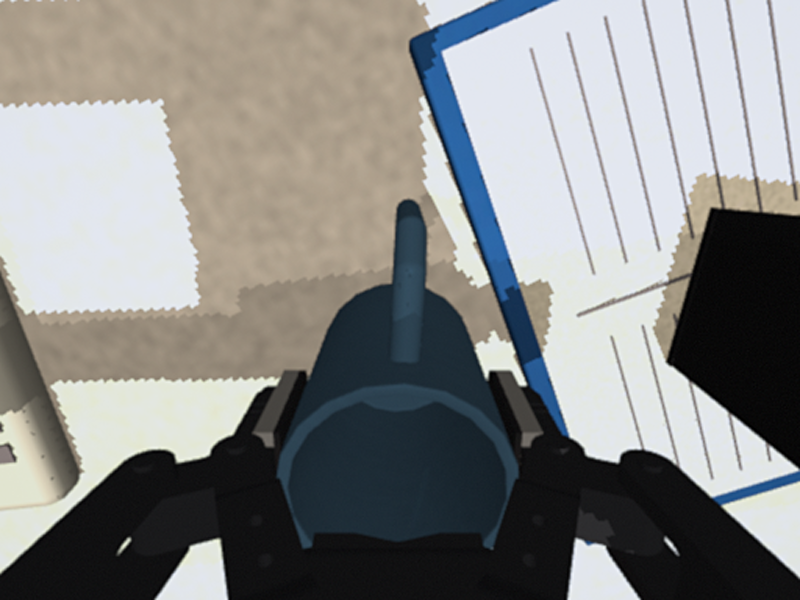

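>>> {"fn": "carry_out", "kwargs": {
  "rows": [0,0,0,-1.5,0,0,1,0,0,0,-3.3,0,0,1,0,0,0,-5,0,0,1,-0.5,0,0,-5.84,1.2,-0.3,1,-1.3,0,0,-5.84,3,-0.7,1]
}}

```text
time: 15.5
tool_pos: [442.7, -53.1, 187.7]
tcp_rot: [0.4, 89.5, -17.7]
ft_force: [2.5, 0.2, -0.8]
finger_gap: 58.7
```

```bash
python3 - <<'E'
from h import *
np.set_printoptions(precision=2,suppress=True)
print(toolT(),sense()['finger_gap'])
E
```

```text
[[  0.01   0.31   0.95 442.68]
 [ -0.     0.95  -0.31 -53.1 ]
 [ -1.     0.     0.01 187.67]
 [  0.     0.     0.     1.  ]] 58.668774825001236
```

>>> {"fn": "carry_out", "kwargs": {
  "rows": [-0.7,0,0,0,1.6,0,1,-1.4,0,0,0,3.3,-0.1,1,-2.2,0,0,0,5,-0.15,1,-2.2,0,0,0,6.3,-0.15,1,-2.2,0,0,0,6.3,-0.15,1]
}}

```text
time: 16.0
tool_pos: [485.6, 102.9, 182.7]
tcp_rot: [51.3, 89.9, 51.2]
ft_force: [0.1, -0.1, -1.4]
finger_gap: 58.7
```

```bash
python3 - <<'E'
from h import *
np.set_printoptions(precision=2,suppress=True)
c=cam("wrist"); save("w20",c['img']); np.save('/tmp/w20.npy',c,allow_pickle=True)
T=toolT();print(T); np.save('/tmp/T20.npy',T)
E
```

```text
[[  0.     0.     1.   485.15]
 [  0.     1.    -0.   101.02]
 [ -1.     0.     0.   182.5 ]
 [  0.     0.     0.     1.  ]]
```

View pics/w20.png

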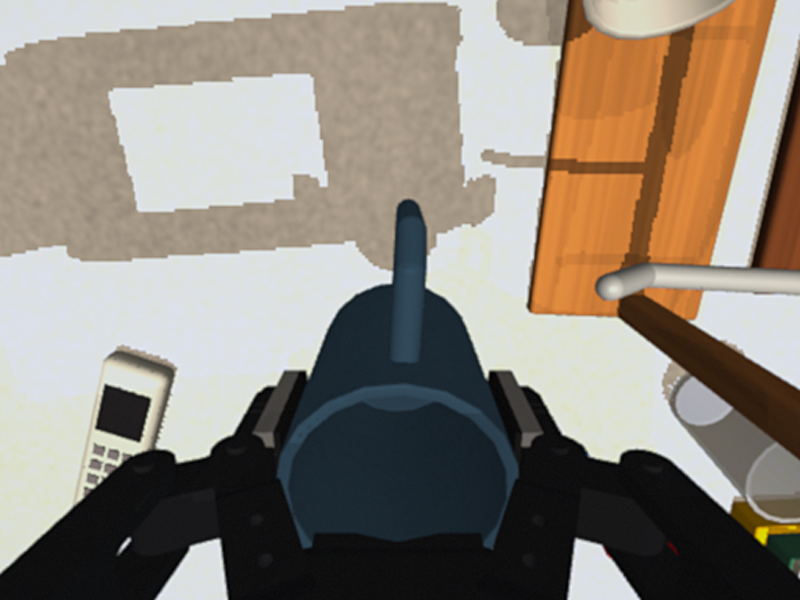

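```bash
python3 -c "
from hk import *
hook(20,[((609,287),196),((652,271),180),((798,280),180)])"
```

```text
[545.5 141.2 196. ] [-13.5  40.4  60.2]
[565.9 141.6 180. ] [ 2.5 40.9 80.6]
[612.8 138.5 180. ] [  2.6  37.9 127.5]
```

>>> {"fn": "carry_out", "kwargs": {
  "rows": [0,0,0,0,-0.2,0.6,1,0,0,0,0,-0.2,1.5,1,0,0,0,0,-0.2,2.4,1,0,0,0,0,-0.2,3.3,1,0,0,0,0,-0.2,3.3,1]
}}

```text
time: 16.55
tool_pos: [569.1, 92.2, 182.2]
tcp_rot: [-29.8, 89.9, -30.3]
ft_force: [-0.7, 0.5, -0.8]
finger_gap: 58.4
```

```bash
python3 - <<'E'
from h import *
np.set_printoptions(precision=2,suppress=True)
c=cam("wrist"); save("w21",c['img']);T=toolT();print(T,sense()['ft_force'])
E
```

```text
[[ -0.     0.01   1.   567.83]
 [ -0.     1.    -0.01  92.4 ]
 [ -1.    -0.    -0.   182.05]
 [  0.     0.     0.     1.  ]] [-0.6   0.3  -1.35]
```

View pics/w21.png

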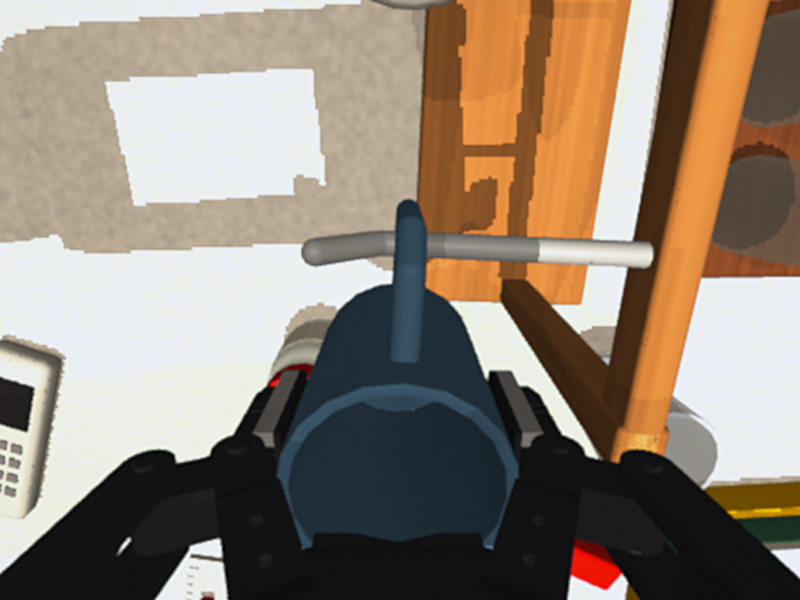

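>>> {"fn": "carry_out", "kwargs": {
  "rows": [0,0,0,0.2,0,0,1,0,0,0,0.5,0,0,1,0,0,0,0.8,0,0,1,0,0,0,1.0,0,0,1,0,0,0,1.0,0,0,1]
}}

```text
time: 17.1
tool_pos: [566.7, 94.1, 156.2]
tcp_rot: [159.1, 89.9, 158.8]
ft_force: [1.1, 0.8, -0.6]
finger_gap: 58.4
```

>>> {"fn": "carry_out", "kwargs": {
  "rows": [0,0,1,0.25,0.14,0,1,0,0,2,0.48,0.3,0,1,0,0,3,0.68,0.5,0,1,0,0,4,0.85,0.72,0,1,0,0,5,0.99,0.97,0,1]
}}

```text
time: 17.6
tool_pos: [568.6, 117.4, 133.6]
tcp_rot: [89.7, 49.7, 89.3]
ft_force: [-0.0, 0.1, -1.1]
finger_gap: 58.6
```

>>> {"fn": "carry_out", "kwargs": {
  "rows": [0,0,0,0,0,0,-0.4,0,0,0,0,0,0,-0.5,0,0,0,0,0,0,-0.6,0,0,0,0,0,0,-1,0,0,0,0,0,0,-1]
}}

```text
time: 18.1
tool_pos: [565.9, 119.4, 132.6]
tcp_rot: [90.2, 50.1, 90.0]
ft_force: [-9.2, -0.4, 0.3]
finger_gap: 85.5
```

```bash
python3 - <<'E'
from h import *
c=cam("wrist"); save("w22",c['img']);print(sense()['ft_force'])
E
```

```text
[-8.93838223  1.23635787  1.48787537]
```

View pics/w22.png

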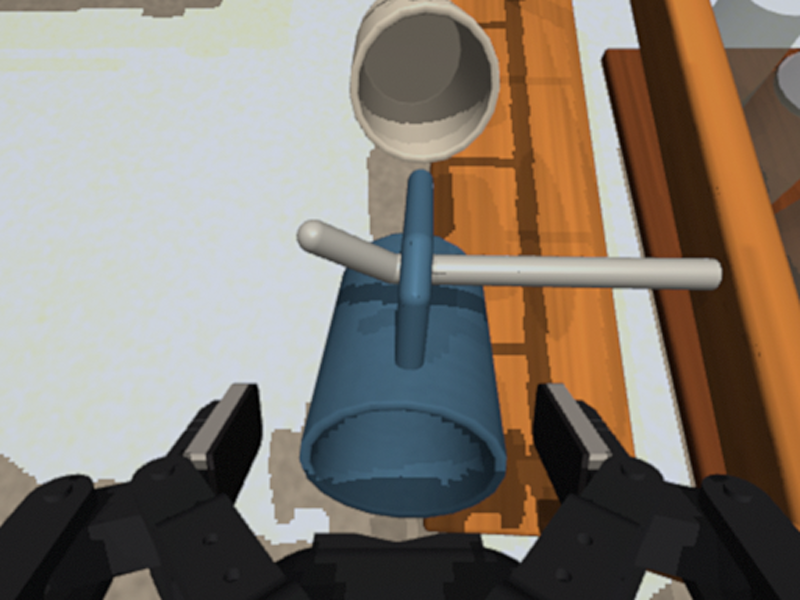

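>>> {"fn": "carry_out", "kwargs": {
  "rows": [0,0,0,0,0,-0.15,-1,0,0,0,-0.8,0,-0.15,-1,0,0,0,-2,0,-0.2,-1,0,0,0,-3.5,0,-0.4,-1,0,0,0,-5.5,0,-1,-1]
}}

```text
time: 18.65
tool_pos: [542.2, 31.6, 236.9]
tcp_rot: [90.0, 50.1, 89.7]
ft_force: [2.0, -0.8, 0.5]
finger_gap: 85.4
```

>>> {"fn": "carry_out", "kwargs": {
  "rows": [0,0,-1,0,0,-1,-1,0,0,-2,0,0,-2,-1,0,0,-3,0,0,-3,-1,0,0,-4,0,0,-4,-1,0,0,-5,0,0,-5,-1]
}}

```text
time: 19.15
tool_pos: [417.9, 31.7, 238.6]
tcp_rot: [-39.9, 89.5, -40.3]
ft_force: [-0.6, 1.3, -0.7]
finger_gap: 85.3
```

```bash
python3 - <<'E'
from h import *
np.set_printoptions(precision=2,suppress=True)
c=cam("scene"); save("s23",c['img'],(130,110,480,372))
c=cam("side"); save("d23",c['img'],(150,80,430,290))
T=toolT();print(T,sense()['ft_force'])
E
```

```text
[[  0.01   0.     1.   416.55]
 [ -0.     1.    -0.    34.91]
 [ -1.    -0.     0.01 238.27]
 [  0.     0.     0.     1.  ]] [0.18 0.73 0.28]
```

View pics/s23.png

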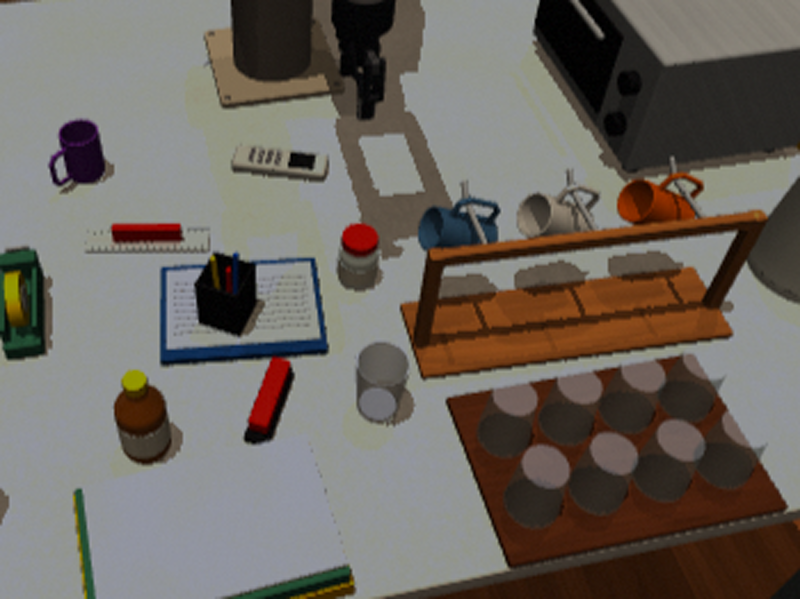

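View pics/d23.png

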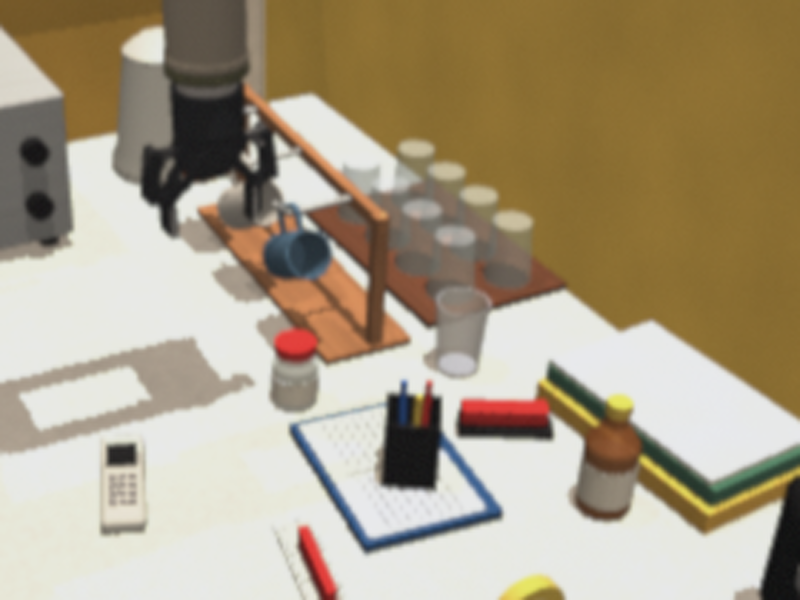

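```bash
python3 - <<'E'
from h import *
np.set_printoptions(precision=1,suppress=True)
S=cam("scene");D=cam("side")
def red(c,box):
    x0,y0,x1,y1=box;h=cv2.cvtColor(c['img'],cv2.COLOR_BGR2HSV)
    m=cv2.inRange(h,(0,150,40),(8,255,255))|cv2.inRange(h,(170,150,40),(180,255,255)); k=np.zeros_like(m);k[y0:y1,x0:x1]=m[y0:y1,x0:x1]
    r=cv2.minAreaRect(cv2.findNonZero(k)); return r
a=red(S,(160,195,230,225));b=red(D,(235,265,300,320));print(a,b)
print(tri([(S,a[0]),(D,b[0])]),on_z(S,a[0],20),on_z(D,b[0],20))
E
```

```text
((193.5, 211.5), (7.0, 29.0), 90.0) ((260.8147888183594, 278.3623046875), (29.14525604248047, 4.752566337585449), 66.37062072753906)
(array([ 388.4, -262.7,   20.3]), [0.0, 0.0]) [ 388.1 -262.7   20. ] [ 388.5 -262.3   20. ]
```

>>> {"fn": "carry_out", "kwargs": {
  "rows": [0,0,0,0,-1.8,0,-1,0,0,0,0,-3.6,0,-1,0,0,0,-0.3,-5.4,0,-1,0,0,0,-0.6,-7.2,0.2,-1,0,0,0,-1,-8.6,0.4,-1]
}}

```text
time: 19.85
tool_pos: [425.8, -186.7, 261.0]
tcp_rot: [64.0, 89.9, 63.4]
ft_force: [0.4, 0.3, 1.1]
finger_gap: 85.3
```

>>> {"fn": "carry_out", "kwargs": {
  "rows": [0,0,0,0,0,0,-1,0,0,0,0,0,0,-1,0,0,0,0,0,0,-1]
}}

```text
time: 20.15
tool_pos: [425.9, -183.0, 260.5]
tcp_rot: [111.3, 89.9, 110.8]
ft_force: [0.4, -0.3, -0.1]
finger_gap: 85.2
```

```bash
python3 - <<'E'
from h import *
np.set_printoptions(precision=3,suppress=True)
T=toolT();c=cam("wrist"); save("w24",c['img']); np.save('/tmp/w24.npy',c,allow_pickle=True)
print(T); np.save('/tmp/T24.npy',T)
S=cam("scene"); print("purple",on_z(S,(164.4,176.3),42),on_z(S,(88.9,246.4),42))
E
```

```text
[[  -0.001    0.008    1.     425.946]
 [   0.001    1.      -0.008 -182.965]
 [  -1.       0.001   -0.001  260.514]
 [   0.       0.       0.       1.   ]]
purple [ 218.629 -347.244   42.   ] [ 488.476 -585.421   42.   ]
```

View pics/w24.png

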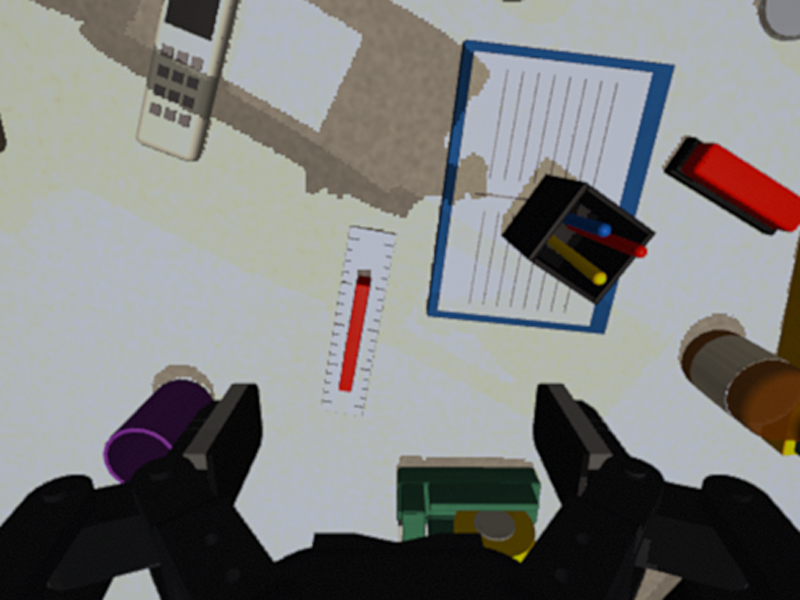

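```bash
cat > m24.py <<'E'
from h import *
np.set_printoptions(precision=2,suppress=True)
def meas(c,T,boxr,boxb):
    h=cv2.cvtColor(c['img'],cv2.COLOR_BGR2HSV)
    def cut(m,b):
        k=np.zeros_like(m);x0,y0,x1,y1=b;k[y0:y1,x0:x1]=m[y0:y1,x0:x1];return k
    f=lambda p,z:T[:3,:3].T@(on_z(c,p,z)-T[:3,3])
    m=cut(cv2.inRange(h,(0,170,120),(6,255,255))|cv2.inRange(h,(175,170,120),(180,255,255)),boxr)
    r=cv2.minAreaRect(cv2.findNonZero(m)); b=cv2.boxPoints(r); print("red rect",r)
    l=cv2.fitLine(cv2.findNonZero(m),cv2.DIST_L2,0,.01,.01).ravel(); P=np.array(r[0]);d=l[:2];L=max(r[1])/2
    e1,e2=on_z(c,P+d*L,35),on_z(c,P-d*L,35); print("grip centre",(e1+e2)/2,"len",np.linalg.norm(e1-e2),"axis yaw",np.degrees(np.arctan2((e1-e2)[1],(e1-e2)[0])),"tool",f(P,35))
    m=cut(cv2.inRange(h,(100,120,60),(125,255,255)),boxb); n,lab,st,_=cv2.connectedComponentsWithStats(m); i=1+np.argmax(st[1:,4]); m=(lab==i)
    # outer left boundary per row -> near edge
    pts=[]
    ys=np.where(m.any(1))[0]
    for y in ys[8:-8]: pts.append((np.where(m[y])[0][0]-0.5,y))
    l=cv2.fitLine(np.float32(pts),cv2.DIST_HUBER,0,.01,.01).ravel()
    a=l[2:]+l[:2]*((ys[8]-l[3])/l[1]);b=l[2:]+l[:2]*((ys[-8]-l[3])/l[1])
    print("px",a,b,ys[0],ys[-1])
    A,B=on_z(c,a,14),on_z(c,b,14); print("edge",A,B,"yaw",np.degrees(np.arctan2(*(A-B)[:2][::-1])), "tool",f(a,14),f(b,14))
    A0=on_z(c,l[2:]+l[:2]*((ys[0]-l[3])/l[1]),14);B0=on_z(c,l[2:]+l[:2]*((ys[-1]-l[3])/l[1]),14);print("ends",A0,B0,np.linalg.norm(A0-B0))
if __name__=="__main__":
    c=np.load('/tmp/w24.npy',allow_pickle=True).item();T=np.load('/tmp/T24.npy')
    meas(c,T,(200,150,255,270),(260,15,440,220))
    for p in [(351,228),(397,233),(364,415),(323,408)]: print(on_z(c,np.array(p)/1.5625,5))
    for p,z in [((466,41),14),((674,66),14),((604,332),14),((428,315),14)]: print("binder",on_z(c,np.array(p)/1.5625,z))
E
python3 m24.py
```

```text
red rect ((225.98455810546875, 215.5865478515625), (8.0512113571167, 68.593505859375), 10.12467098236084)
grip centre [ 387.57 -261.98   35.  ] len 97.84320901908814 axis yaw 78.76976513071864 tool [225.43 -77.83 -37.3 ]
px [296.34  34.  ] [272.23 205.  ] 26 212
edge [475.44 -42.35  14.  ] [ 449.79 -253.81   14.  ] yaw 83.0835514818905 tool [246.68 140.67  48.51] [246.41 -70.99  24.53]
ends [476.44 -34.07  14.  ] [ 448.53 -264.15   14.  ] 231.7725407708088
[ 386.62 -173.4     5.  ]
[ 425.45 -177.95    5.  ]
[ 392.33 -354.21    5.  ]
[ 353.29 -346.26    5.  ]
binder [477.35 -34.32  14.  ]
binder [633.22 -52.26  14.  ]
binder [ 608.09 -266.06   14.  ]
binder [ 452.05 -248.86   14.  ]
```

>>> {"fn": "carry_out", "kwargs": {
  "rows": [0.5,0,0,1.5,-1.3,-0.6,-1,1,0,0,3.4,-2.6,-1.2,-1,1.3,0,0,5.2,-3.18,-1.5,-1,1.3,0,0,7,-3.18,-1.5,-1,1.3,0,0,8.4,-3.18,-1.5,-1]
}}

```text
time: 20.75
tool_pos: [386.8, -261.2, 48.2]
tcp_rot: [143.7, 89.9, 132.9]
ft_force: [0.5, -0.3, 0.1]
finger_gap: 85.6
```

>>> {"fn": "carry_out", "kwargs": {
  "rows": [0,0,0,0,0,0,-1,0,0,0,0,0,0,-1]
}}

```text
time: 20.95
tool_pos: [388.1, -261.4, 51.4]
tcp_rot: [144.2, 89.9, 133.5]
ft_force: [1.1, -1.2, -0.7]
finger_gap: 85.6
```

```bash
python3 - <<'E'
from h import *
np.set_printoptions(precision=3,suppress=True)
T=toolT();c=cam("wrist"); save("w25",c['img'])
print(T)
E
```

```text
[[  -0.001    0.186    0.983  388.061]
 [   0.001    0.983   -0.186 -261.389]
 [  -1.       0.001   -0.001   51.433]
 [   0.       0.       0.       1.   ]]
```

View pics/w25.png

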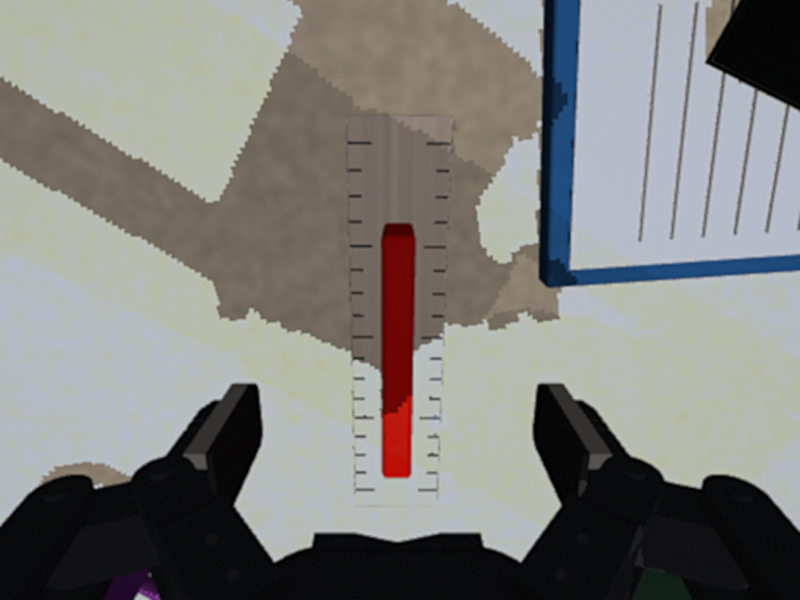

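>>> {"fn": "carry_out", "kwargs": {
  "rows": [0,0,0,0.6,0,0,-1,0,0,0,1.2,0,0,-1,0,0,0,1.6,0,0,-1,0,0,0,1.6,0,0,-1]
}}

```text
time: 21.4
tool_pos: [388.7, -262.4, 11.8]
tcp_rot: [-26.7, 89.9, -37.5]
ft_force: [-0.6, -0.1, -0.0]
finger_gap: 85.7
```

>>> {"fn": "carry_out", "kwargs": {
  "rows": [0,0,0,0,0,0,1,0,0,0,0,0,0,1,0,0,0,0,0,0,1,0,0,0,0,0,0,1,0,0,0,0,0,0,1],
  "force": 30
}}

```text
time: 21.9
tool_pos: [388.2, -262.4, 11.3]
tcp_rot: [-32.2, 90.0, -43.0]
ft_force: [-2.6, 0.5, 3.2]
finger_gap: 12.0
```

>>> {"fn": "carry_out", "kwargs": {
  "rows": [0,0,0,0,0,0,1,0,0,0,0,0,0,1,0,0,0,0,0,0,1]
}}

```text
time: 22.2
tool_pos: [388.3, -262.5, 11.4]
tcp_rot: [-31.8, 90.0, -42.6]
ft_force: [0.4, -1.4, 4.2]
finger_gap: 11.4
```

```bash
python3 - <<'E'
from h import *
np.set_printoptions(precision=3,suppress=True)
T=toolT();c=cam("wrist"); save("w26",c['img'])
print(T,sense()['finger_gap'],sense()['ft_force'])
E
```

```text
[[   0.       0.187    0.982  388.313]
 [  -0.       0.982   -0.187 -262.534]
 [  -1.      -0.       0.      11.409]
 [   0.       0.       0.       1.   ]] 11.630596363597073 [-1.758  1.14   5.02 ]
```

View pics/w26.png

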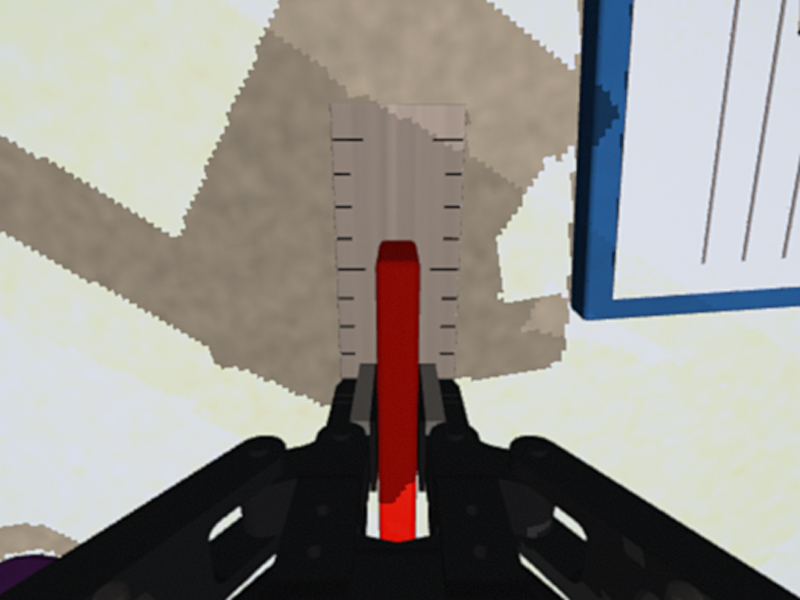

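>>> {"fn": "carry_out", "kwargs": {
  "rows": [0,0,0,-0.5,0,0,1,-0.25,0,0,-0.6,1.2,0.2,1,-0.49,0,0,-0.6,2.6,0.4,1,-0.49,0,0,-0.6,4,0.7,1,-0.49,0,0,-0.6,5.24,0.9,1]
}}

```text
time: 22.75
tool_pos: [435.0, -136.4, 26.6]
tcp_rot: [64.2, 90.0, 57.3]
ft_force: [0.6, 0.6, -0.2]
finger_gap: 11.7
```

>>> {"fn": "carry_out", "kwargs": {
  "rows": [0,0,0,0,0,0,1,0,0,0,0,0,0,1]
}}

```text
time: 22.95
tool_pos: [434.7, -137.4, 26.4]
tcp_rot: [-134.6, 90.0, -141.3]
ft_force: [0.5, -0.6, -1.6]
finger_gap: 11.0
```

```bash
python3 - <<'E'
from h import *
np.set_printoptions(precision=3,suppress=True)
T=toolT();c=cam("wrist"); save("w27",c['img']); np.save('/tmp/w27.npy',c,allow_pickle=True); np.save('/tmp/T27.npy',T)
print(T,sense()['finger_gap'],sense()['ft_force'])
E
```

```text
[[  -0.       0.118    0.993  434.693]
 [  -0.       0.993   -0.118 -137.392]
 [  -1.      -0.      -0.      26.373]
 [   0.       0.       0.       1.   ]] 11.673684039300822 [-0.263  0.393 -1.907]
```

View pics/w27.png

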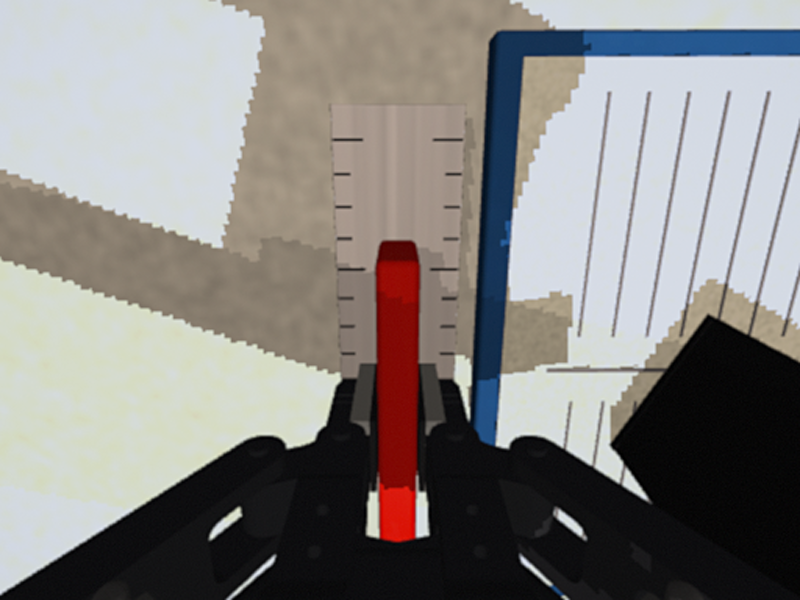

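```bash
python3 -c "
from hk import *
print('ruler'); hook(27,[((467,104),20),((454,378),20),((331,104),20)])
print('binder'); hook(27,[((489,42),14),((473,380),14),((497,31),14)])
c=np.load('/tmp/w27.npy',allow_pickle=True).item();h=cv2.cvtColor(c['img'],cv2.COLOR_BGR2HSV);m=cv2.inRange(h,(100,120,40),(125,255,255))
for y in range(30,260,20): print(y,np.where(m[y])[0][:1])
"
```

```text
ruler
[465.1 -52.2  20. ] [ 6.3 88.2 20.1]
[ 454.1 -140.3   20. ] [ 6.4 -0.6 19.7]
[425.8 -47.5  20. ] [  6.4  88.2 -19.4]
binder
[473.5 -35.8  14. ] [ 12.3 105.4  26.6]
[ 461.4 -145.2   14. ] [12.4 -4.6 27.4]
[476.  -33.2  14. ] [ 12.3 108.3  28.7]
30 [317]
50 [315]
70 [314]
90 [313]
110 [312]
130 [311]
150 [310]
170 [309]
190 [308]
210 [307]
230 [306]
250 [304]
```

>>> {"fn": "carry_out", "kwargs": {
  "rows": [0,0,0,0.3,0,0,1,0,0,0,0.5,0,0,1,0,0,0,0.58,0,0,1,0,0,0,0.6,0,0,1,0,0,0,0.6,0,0,1]
}}

```text
time: 23.5
tool_pos: [434.3, -138.5, 11.4]
tcp_rot: [-175.8, 89.9, 177.3]
ft_force: [-4.4, 0.9, 8.3]
finger_gap: 11.4
```

>>> {"fn": "carry_out", "kwargs": {
  "rows": [0,0,0,0,0,0,0.53,0,0,0,0,0,0,0.53,0,0,0,0,0,0,0.53,0,0,0,-0.2,0,0,0.53,0,0,0,-0.4,0,0,0.53]
}}

```text
time: 24.0
tool_pos: [434.5, -137.8, 21.3]
tcp_rot: [160.6, 90.0, 153.7]
ft_force: [1.0, 0.5, -0.1]
finger_gap: 20.2
```

>>> {"fn": "carry_out", "kwargs": {
  "rows": [0,0,0,0,0,0,1,0,0,0,0,0,0,1,0,0,0,0,0,0,1,0,0,0,0,0,0,1,0,0,0,0,0,0,1]
}}

```text
time: 24.5
tool_pos: [435.6, -138.2, 22.4]
tcp_rot: [-19.3, 89.9, -26.1]
ft_force: [-2.6, 1.7, 9.0]
finger_gap: 11.4
```

```bash
python3 - <<'E'
from h import *
np.set_printoptions(precision=3,suppress=True)
T=toolT();c=cam("wrist"); save("w28",c['img']); np.save('/tmp/w28.npy',c,allow_pickle=True); np.save('/tmp/T28.npy',T)
print(T,sense()['finger_gap'],sense()['ft_force'])
E
```

```text
[[   0.002    0.12     0.993  435.637]
 [  -0.001    0.993   -0.12  -138.241]
 [  -1.      -0.001    0.002   22.387]
 [   0.       0.       0.       1.   ]] 11.079464150117156 [-2.394  1.971  8.764]
```

View pics/w28.png

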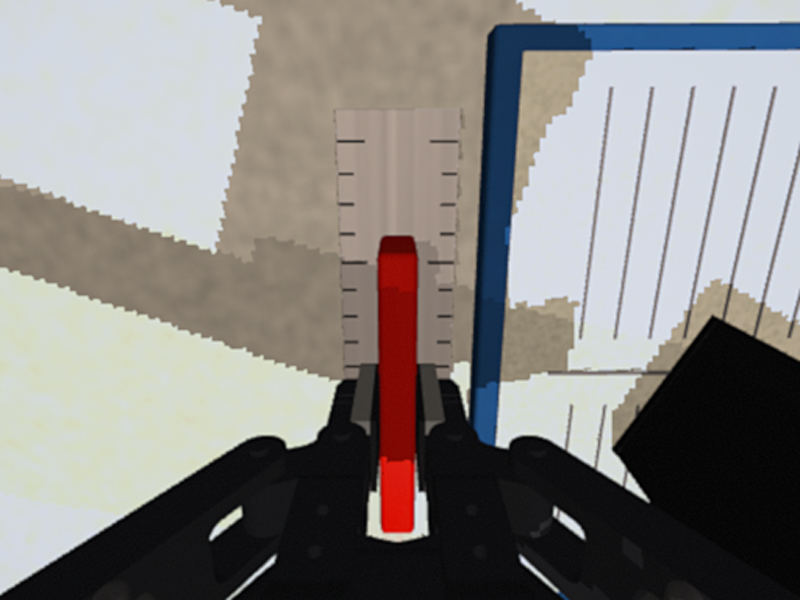

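```bash
python3 -c "
from hk import *
print('ruler'); hook(28,[((462,109),5),((450,370),5)])
print('binder z14 /z0'); hook(28,[((488,32),14),((472,380),14),((488,32),0),((472,380),0)])
"
```

```text
ruler
[466.1 -53.8   5. ] [17.4 87.5 20.1]
[ 454.7 -143.7    5. ] [17.4 -3.1 19.5]
binder z14 /z0
[473.8 -34.8  14. ] [  8.4 107.2  25.5]
[ 461.5 -143.8   14. ] [ 8.4 -2.5 26.3]
[476.5 -32.4   0. ] [ 22.4 110.   27.9]
[ 463.1 -151.6    0. ] [22.4 -9.9 28.8]
```

>>> {"fn": "carry_out", "kwargs": {
  "rows": [0,0,0,0,0,0.08,1,0,0,0,0,0,0.16,1,0,0,0,0,0,0.2,1,0,0,0,0,0,0.2,1]
}}

```text
time: 24.95
tool_pos: [440.1, -138.8, 22.4]
tcp_rot: [-61.8, 90.0, -68.6]
ft_force: [-6.3, 1.0, 13.0]
finger_gap: 11.1
```

>>> {"fn": "carry_out", "kwargs": {
  "rows": [0,0,0,0,0,0.04,1,0,0,0,0,0,0.04,1]
}}

```text
time: 25.15
tool_pos: [441.0, -138.9, 22.3]
tcp_rot: [-71.7, 90.0, -78.6]
ft_force: [-7.1, 0.4, 13.0]
finger_gap: 11.2
```

>>> {"fn": "carry_out", "kwargs": {
  "rows": [0,0,0,0,0,0.04,1,0,0,0,0,0,0.04,1]
}}

```text
time: 25.35
tool_pos: [442.0, -139.1, 22.4]
tcp_rot: [-70.7, 90.0, -77.6]
ft_force: [-6.5, 1.0, 12.7]
finger_gap: 11.1
```

>>> {"fn": "carry_out", "kwargs": {
  "rows": [0,0,0,0,0,0.04,1,0,0,0,0,0,0.04,1]
}}

```text
time: 25.55
tool_pos: [443.0, -139.2, 22.4]
tcp_rot: [-66.4, 90.0, -73.3]
ft_force: [-7.3, 0.7, 12.4]
finger_gap: 10.8
```

```bash
python3 - <<'E'
from h import *
np.set_printoptions(precision=3,suppress=True)
T=toolT();c=cam("wrist"); save("w29",c['img']); np.save('/tmp/w29.npy',c,allow_pickle=True); np.save('/tmp/T29.npy',T)
save("w29z",c['img'],(190,0,350,140))
print(T,sense()['finger_gap'],sense()['ft_force'])
E
```

```text
[[   0.       0.12     0.993  442.975]
 [  -0.001    0.993   -0.12  -139.195]
 [  -1.      -0.001    0.      22.379]
 [   0.       0.       0.       1.   ]] 10.820529417436317 [-5.438  1.003 12.489]
```

View pics/w29z.png

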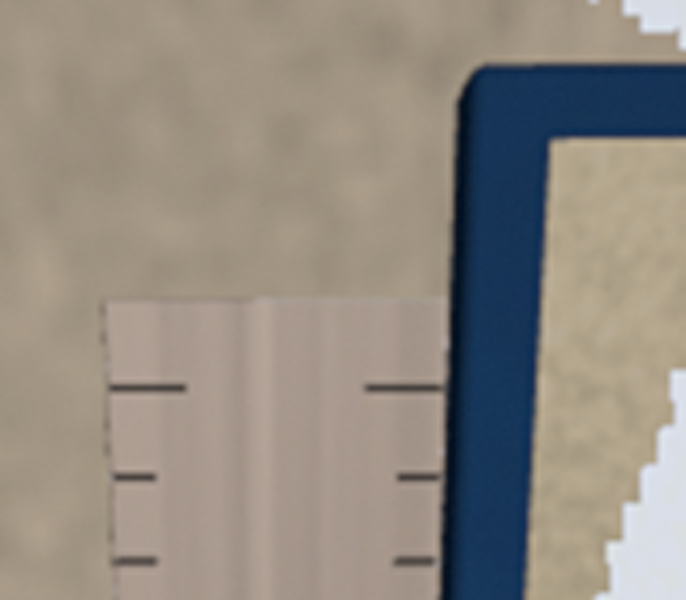

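>>> {"fn": "carry_out", "kwargs": {
  "rows": [0,0,0,0,0,0.03,1,0,0,0,0,0,0.03,1]
}}

```text
time: 25.8
tool_pos: [443.4, -139.3, 22.3]
tcp_rot: [-115.8, 90.0, -122.6]
ft_force: [-7.4, 1.2, 13.9]
finger_gap: 11.1
```

>>> {"fn": "carry_out", "kwargs": {
  "rows": [0,0,0,0,0,0.03,1,0,0,0,0,0,0.03,1]
}}

```text
time: 26.0
tool_pos: [443.7, -139.3, 22.3]
tcp_rot: [-153.9, 89.9, -160.7]
ft_force: [-11.4, 1.8, 16.9]
finger_gap: 11.1
```

>>> {"fn": "carry_out", "kwargs": {
  "rows": [0,0,0,0,0,0.03,1,0,0,0,0,0,0.03,1]
}}

```text
time: 26.2
tool_pos: [443.8, -139.3, 22.3]
tcp_rot: [-167.2, 89.8, -174.0]
ft_force: [-15.0, 2.6, 21.8]
finger_gap: 11.1
```

>>> {"fn": "carry_out", "kwargs": {
  "rows": [0,0,0,0,0,0,0.5,0,0,0,0,0,0,0.4,0,0,0,0,0,0,0.3,0,0,0,-0.8,0,0,0.3,0,0,0,-2,0,0,0.3]
}}

```text
time: 26.7
tool_pos: [443.0, -138.2, 69.4]
tcp_rot: [162.4, 89.7, 155.5]
ft_force: [-0.3, -0.2, 0.2]
finger_gap: 29.9
```

>>> {"fn": "carry_out", "kwargs": {
  "rows": [0,0,0,-2,-0.5,0,0.3,0,0,0,-4,-1,0,0,0,0,0,-6,-1.5,0,-1,0,0,0,-8,-1.5,0,-1,0,0,0,-8,-1.5,0,-1]
}}

```text
time: 27.2
tool_pos: [443.2, -178.1, 279.0]
tcp_rot: [-20.8, 89.3, -27.7]
ft_force: [0.5, 0.0, 0.7]
finger_gap: 83.6
```

```bash
python3 - <<'E'
from h import *
np.set_printoptions(precision=3,suppress=True)
T=toolT();c=cam("wrist"); save("w30",c['img']); np.save('/tmp/w30.npy',c,allow_pickle=True); np.save('/tmp/T30.npy',T)
save("w30z",c['img'],(150,40,350,190))
print(T)
E
```

```text
[[   0.011    0.12     0.993  443.188]
 [  -0.006    0.993   -0.12  -178.119]
 [  -1.      -0.004    0.011  279.018]
 [   0.       0.       0.       1.   ]]
```

View pics/w30.png

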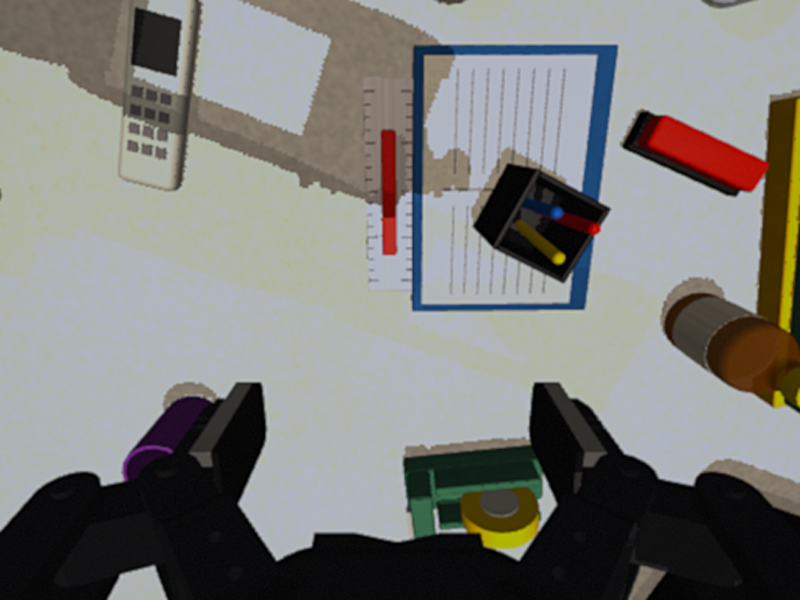

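View pics/w30z.png

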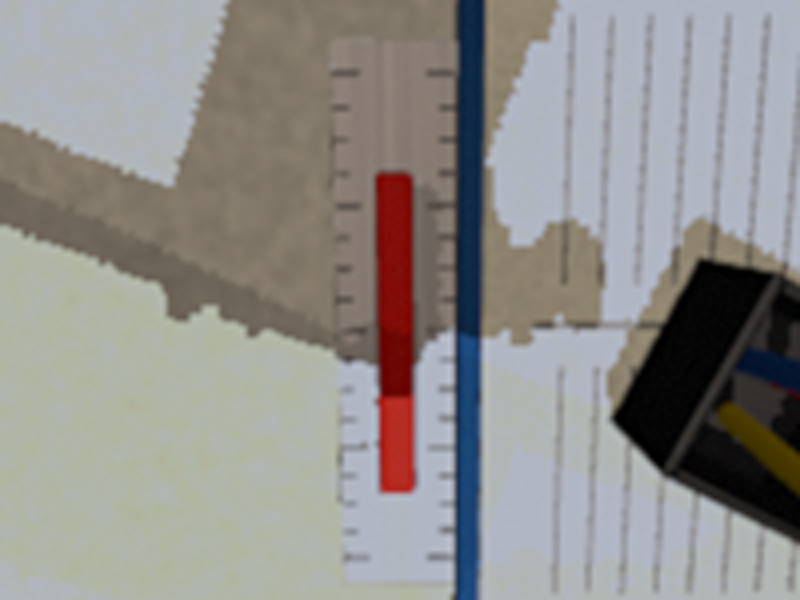

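>>> {"fn": "carry_out", "kwargs": {
  "rows": [0,0,0,0,-1,1.2,-1,0,0,0,0,-2,2.4,-1,0,0,0,0,-3,3.5,-1,0,0,0,0,-3,3.5,-1,0,0,0,0,-3,3.5,-1]
}}

```text
time: 27.75
tool_pos: [517.7, -261.0, 268.1]
tcp_rot: [152.9, 89.7, 146.0]
ft_force: [0.1, 0.5, 0.0]
finger_gap: 85.4
```

```bash
python3 - <<'E'
from h import *
np.set_printoptions(precision=3,suppress=True)
T=toolT();c=cam("wrist"); save("w31",c['img']); np.save('/tmp/w31.npy',c,allow_pickle=True); np.save('/tmp/T31.npy',T)
print(T)
c=cam("scene");save("s31",c['img'],(110,190,290,325));np.save('/tmp/s31.npy',c,allow_pickle=True)
E
```

```text
[[  -0.004    0.12     0.993  517.702]
 [   0.003    0.993   -0.12  -261.004]
 [  -1.       0.002   -0.004  268.051]
 [   0.       0.       0.       1.   ]]
```

View pics/w31.png

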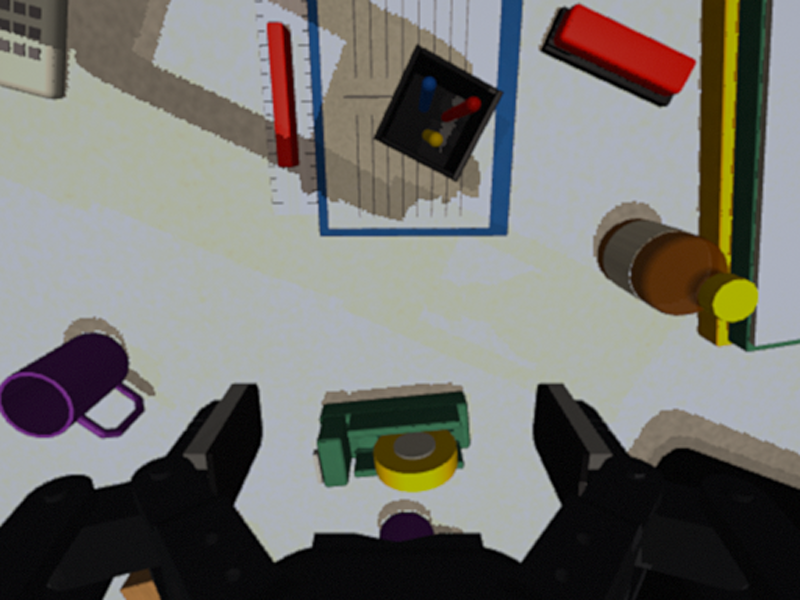

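View pics/s31.png

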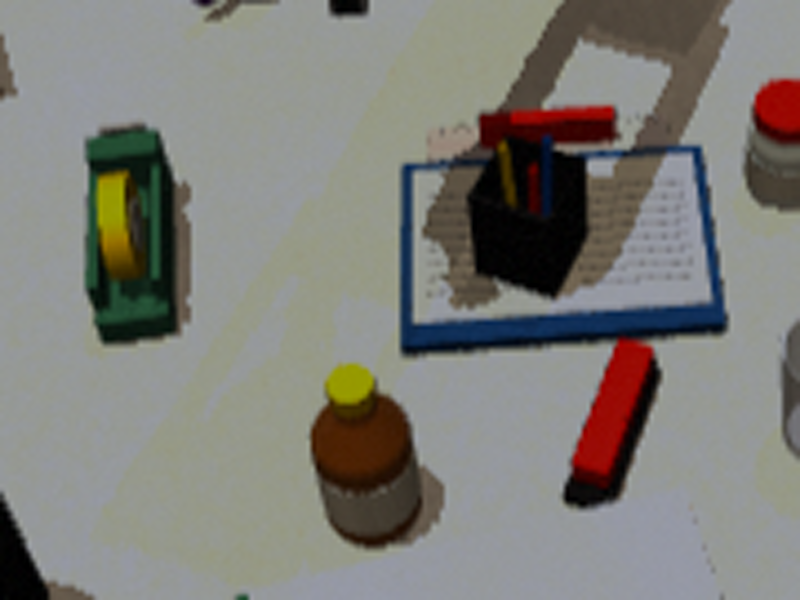

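```bash
python3 -c "
from hk import *
c=np.load('/tmp/w31.npy',allow_pickle=True).item()
g=lambda p,z:on_z(c,np.array(p)/1.5625,z)
B=[g(p,14) for p in [(320,236),(508,236)]];print('binder right',B,np.linalg.norm(B[0]-B[1]))
D=[g(p,0) for p in [(322,405),(466,392)]];print('disp +y face',D,np.linalg.norm(D[0]-D[1]),np.degrees(np.arctan2(*(D[1]-D[0])[1::-1])))
P=np.array([g(p,99) for p in [(417,46),(501,92),(457,179),(376,138)]]);print('pot',P,P.mean(0),[np.linalg.norm(P[i]-P[i-1]) for i in range(4)])
print(np.degrees(np.arctan2(*(P[1]-P[0])[1::-1])),np.degrees(np.arctan2(*(P[2]-P[3])[1::-1])))
s=np.load('/tmp/s31.npy',allow_pickle=True).item()
q=lambda p:(110+p[0]/4.444,190+p[1]/4.444)
w18=np.load('/tmp/w18.npy',allow_pickle=True).item()
for a,b in [((417,46),(612,258)),((376,138),(595,345)),((457,179),(686,348)),((501,92),(700,270))]: print('tri',*tri([(c,np.array(a)/1.5625),(w18,np.array(b)/1.5625)]))
print('disp scene bottom edge right', on_z(s,q((178,332)),0),on_z(s,q((100,343)),0))
"
```

```text
binder right [array([ 452. , -250.2,   14. ]), array([ 609.9, -269.2,   14. ])] 159.04226395244987
disp +y face [array([ 422.7, -418.8,   -0. ]), array([ 564.7, -421.1,    0. ])] 141.9888032704038 -0.9303061832148386
pot [[ 544.4 -131.1   99. ]
 [ 592.3 -162.1   99. ]
 [ 561.6 -210.2   99. ]
 [ 513.4 -179.3   99. ]] [ 552.9 -170.7   99. ] [np.float64(57.280850571955774), np.float64(57.089334482615776), np.float64(56.995764559208915), np.float64(57.22817581689638)]
-32.98409728775396 -32.69781505709431
tri [ 544.2 -131.1   98.9] [0.2, 0.2]
tri [ 514.  -179.3  106.1] [0.3, 0.3]
tri [ 564.  -208.1  105.9] [3.5, 3.5]
tri [ 592.  -162.3   99.2] [0.2, 0.2]
disp scene bottom edge right [ 561.3 -413.1    0. ] [ 559.9 -465.1    0. ]
```

>>> {"fn": "carry_out", "kwargs": {
  "rows": [0.8,0,0,0,1,0.3,-1,1.6,0,0,0,2,0.6,-1,2.4,0,0,1,3,0.9,-1,3.24,0,0,2,3.76,0.97,-1,3.24,0,0,3,3.76,0.97,-1]
}}

```text
time: 28.35
tool_pos: [553.9, -167.6, 196.1]
tcp_rot: [40.7, 89.9, 7.8]
ft_force: [-0.5, -0.1, -0.3]
finger_gap: 85.6
```

>>> {"fn": "carry_out", "kwargs": {
  "rows": [0,0,0,0,0,0,-1,0,0,0,0,0,0,-1]
}}

```text
time: 28.55
tool_pos: [553.1, -170.3, 196.7]
tcp_rot: [-151.6, 90.0, 175.7]
ft_force: [0.8, 0.4, 0.9]
finger_gap: 85.5
```

```bash
python3 - <<'E'
from h import *
np.set_printoptions(precision=3,suppress=True)
T=toolT();c=cam("wrist"); save("w32",c['img']); np.save('/tmp/w32.npy',c,allow_pickle=True); np.save('/tmp/T32.npy',T)
print(T)
E
```

```text
[[  -0.       0.541    0.841  553.092]
 [   0.       0.841   -0.541 -170.319]
 [  -1.      -0.      -0.     196.684]
 [   0.       0.       0.       1.   ]]
```

View pics/w32.png

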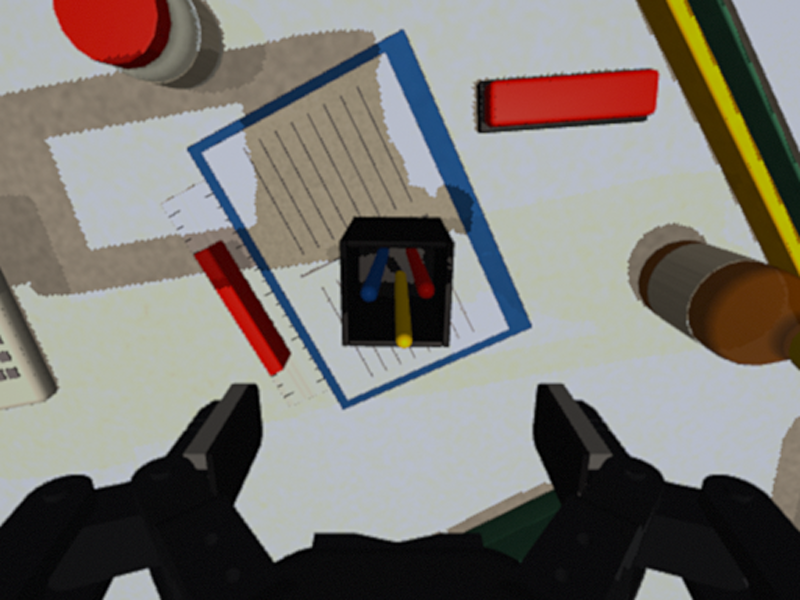

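```bash
python3 -c "
from hk import *
hook(32,[((342,244),99),((453,243),99),((448,345),99),((344,344),99),((404,341),129),((427,290),125)])"
```

```text
[ 544.7 -131.8   99. ] [ 97.7  27.9 -27.9]
[ 593.  -162.2   99. ] [97.7 28.5 29.2]
[ 561.6 -209.8   99. ] [ 97.7 -28.6  28.5]
[ 513.7 -178.3   99. ] [ 97.7 -28.  -28.8]
[ 549.1 -183.5  129. ] [ 67.7 -13.2   3.8]
[ 571.4 -168.7  125. ] [71.7 11.3 14.6]
```

Centred within 1 mm; descend and grip.

>>> {"fn": "carry_out", "kwargs": {
  "rows": [0,0,0,1.2,0,0,-1,0,0,0,2.4,0,0,-1,0,0,0,3.6,0,0,-1,0,0,0,4.6,0,0,-1,0,0,0,5.2,0,0,-1],
  "force": 30
}}

```text
time: 29.1
tool_pos: [553.6, -171.4, 65.9]
tcp_rot: [5.9, 90.0, -26.9]
ft_force: [-0.4, -0.3, -0.1]
finger_gap: 85.4
```

>>> {"fn": "carry_out", "kwargs": {
  "rows": [0,0,0,0,0,0,1,0,0,0,0,0,0,1,0,0,0,0,0,0,1,0,0,0,0,0,0,1,0,0,0,0,0,0,1]
}}

```text
time: 29.6
tool_pos: [554.7, -171.3, 67.8]
tcp_rot: [9.4, 89.8, -23.4]
ft_force: [-0.8, 0.4, 5.8]
finger_gap: 59.7
```

```bash
python3 - <<'E'
from h import *
np.set_printoptions(precision=3,suppress=True)
T=toolT();c=cam("wrist"); save("w33",c['img'])
print(T,sense()['finger_gap'],sense()['ft_force'])
E
```

```text
[[   0.003    0.542    0.841  554.743]
 [  -0.001    0.841   -0.542 -171.291]
 [  -1.       0.       0.003   67.792]
 [   0.       0.       0.       1.   ]] 59.79109334702823 [-0.872  0.458  6.82 ]
```

View pics/w33.png

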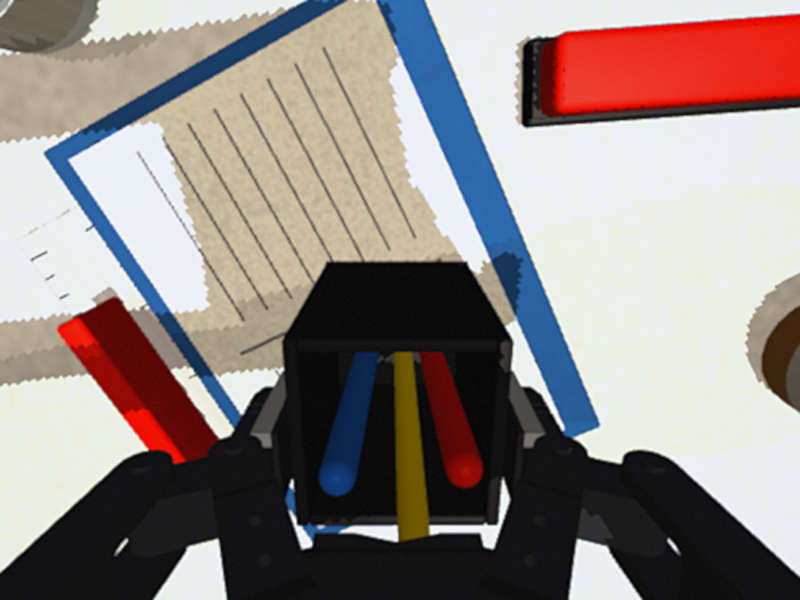

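>>> {"fn": "carry_out", "kwargs": {
  "rows": [0,0,0,-1,0,0,1,0,0,0,-2,0,0,1,-0.8,0,0,-2,-1.3,0.5,1,-1.6,0,0,-2,-2.6,1,1,-2.4,0,0,-2,-4,1.6,1]
}}

```text
time: 30.15
tool_pos: [533.0, -277.1, 116.4]
tcp_rot: [6.7, 90.0, -6.5]
ft_force: [1.9, -0.7, -2.3]
finger_gap: 59.7
```

```bash
python3 - <<'E'
from h import *
np.set_printoptions(precision=3,suppress=True)
print(toolT(),sense()['finger_gap'])
E
```

```text
[[   0.       0.229    0.973  532.953]
 [  -0.       0.973   -0.229 -277.07 ]
 [  -1.       0.       0.     116.428]
 [   0.       0.       0.       1.   ]] 59.726594691171194
```

>>> {"fn": "carry_out", "kwargs": {
  "rows": [-0.4,0,0,0,-1.2,0,1,-0.84,0,0,0,-2.5,0.1,1,-0.84,0,0,0.8,-2.5,0.1,1,-0.84,0,0,1.5,-2.5,0.1,1,-0.84,0,0,1.8,-2.5,0.1,1]
}}

```text
time: 30.65
tool_pos: [519.4, -337.3, 68.8]
tcp_rot: [148.9, 89.8, 142.0]
ft_force: [-0.1, 0.9, -2.1]
finger_gap: 59.4
```

>>> {"fn": "carry_out", "kwargs": {
  "rows": [0,0,0,0.3,0,0,1,0,0,0,0.5,0,0,1,0,0,0,0.6,0,0,1,0,0,0,0.66,0,0,1,0,0,0,0.66,0,0,1]
}}

```text
time: 31.15
tool_pos: [521.1, -337.9, 55.0]
tcp_rot: [-31.8, 90.0, -38.7]
ft_force: [0.0, 0.3, -2.1]
finger_gap: 59.6
```

```bash
python3 - <<'E'
from h import *
np.set_printoptions(precision=3,suppress=True)
T=toolT();c=cam("wrist"); save("w34",c['img']); print(T,sense()['ft_force'])
c=cam("side");save("d34",c['img'],(220,200,420,350))
E
```

```text
[[   0.001    0.12     0.993  521.109]
 [  -0.       0.993   -0.12  -337.921]
 [  -1.      -0.       0.001   54.969]
 [   0.       0.       0.       1.   ]] [-0.421  0.952 -2.384]
```

View pics/w34.png

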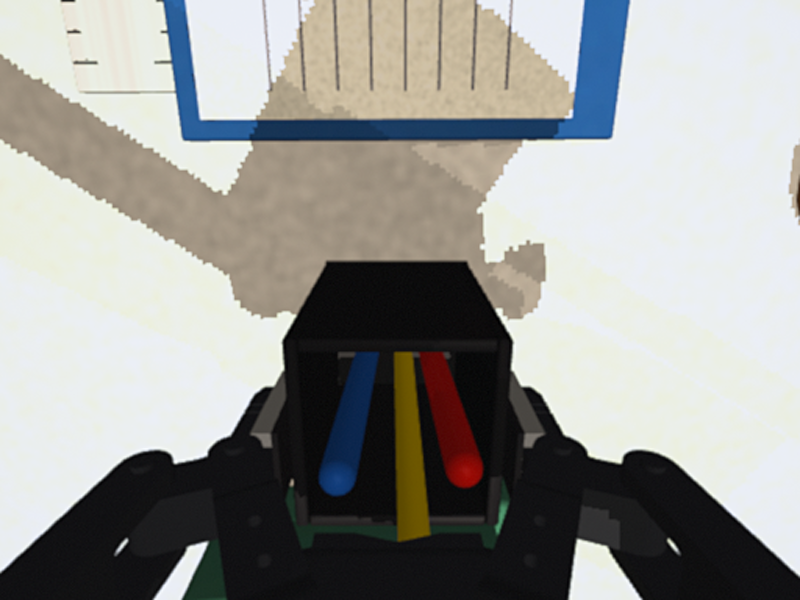

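View pics/d34.png

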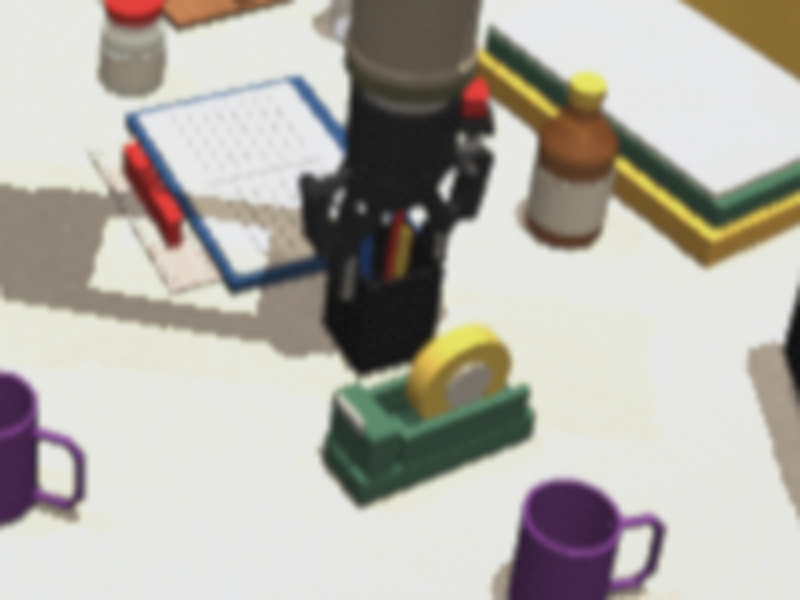

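>>> {"fn": "carry_out", "kwargs": {
  "rows": [0,0,0,0.05,0,0,1,0,0,0,0.07,0,0,1,0,0,0,0.07,0,0,1]
}}

```text
time: 31.55
tool_pos: [521.3, -338.3, 53.9]
tcp_rot: [-33.0, 89.9, -39.9]
ft_force: [-3.1, 0.1, 4.7]
finger_gap: 59.3
```

>>> {"fn": "carry_out", "kwargs": {
  "rows": [0,0,0,0.05,0,0,1,0,0,0,0.05,0,0,1]
}}

```text
time: 31.75
tool_pos: [521.3, -338.3, 53.8]
tcp_rot: [-38.1, 89.9, -45.0]
ft_force: [-7.7, 4.5, 14.8]
finger_gap: 59.5
```

Contact with the counter; release and rise.

>>> {"fn": "carry_out", "kwargs": {
  "rows": [0,0,0,-0.04,0,0,1,0,0,0,-0.04,0,0,-0.6,0,0,0,-0.04,0,0,-1,0,0,0,-0.04,0,0,-1,0,0,0,-0.04,0,0,-1]
}}

```text
time: 32.25
tool_pos: [520.7, -337.8, 52.2]
tcp_rot: [149.8, 90.0, 142.9]
ft_force: [-0.3, -0.6, 0.1]
finger_gap: 85.3
```

>>> {"fn": "carry_out", "kwargs": {
  "rows": [0,0,0,-1,0,0,-1,0,0,0,-2.5,0,0,-1,0,0,0,-4,0,0,-1,0,0,0,-6,0,0,-1,0,0,0,-8,0,-1,-1]
}}

```text
time: 32.75
tool_pos: [499.6, -335.0, 249.1]
tcp_rot: [-3.0, 89.9, -9.8]
ft_force: [0.0, -0.2, 1.1]
finger_gap: 85.4
```

>>> {"fn": "carry_out", "kwargs": {
  "rows": [0,0,0,0,1.8,-1.8,-1,0,0,0,0,3,-3,-1,0,0,0,0,3,-3,-1,0,0,0,0,3,-3,-1]
}}

```text
time: 33.15
tool_pos: [432.6, -250.8, 247.4]
tcp_rot: [-29.6, 90.0, -36.4]
ft_force: [0.4, 0.0, 0.6]
finger_gap: 85.6
```

```bash
python3 - <<'E'
from h import *
np.set_printoptions(precision=3,suppress=True)
T=toolT();c=cam("wrist"); save("w35",c['img']); np.save('/tmp/w35.npy',c,allow_pickle=True); print(T,sense()['ft_force'])
c=cam("side");save("d35",c['img']);c=cam("scene");save("s35",c['img'])
E
```

```text
[[   0.001    0.119    0.993  432.559]
 [  -0.       0.993   -0.119 -250.838]
 [  -1.      -0.       0.001  247.434]
 [   0.       0.       0.       1.   ]] [0.269 0.353 0.021]
```

View pics/w35.png

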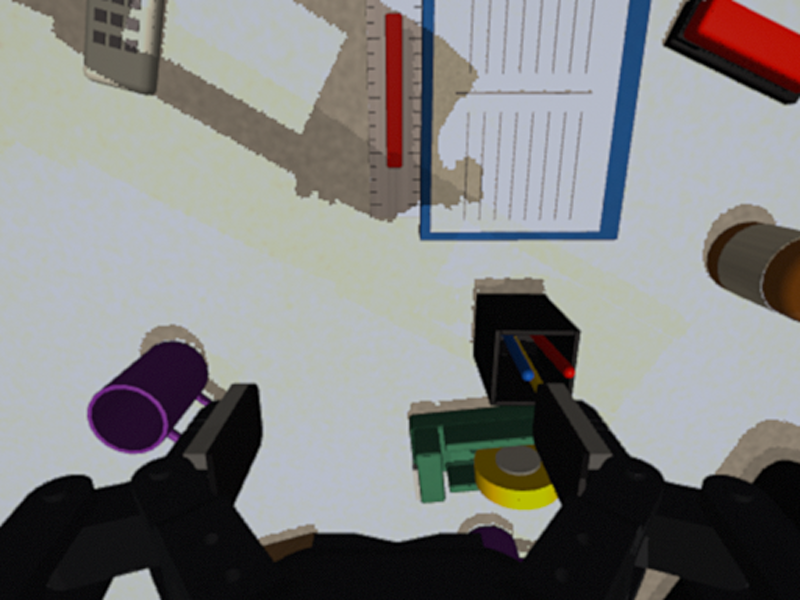

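View pics/d35.png

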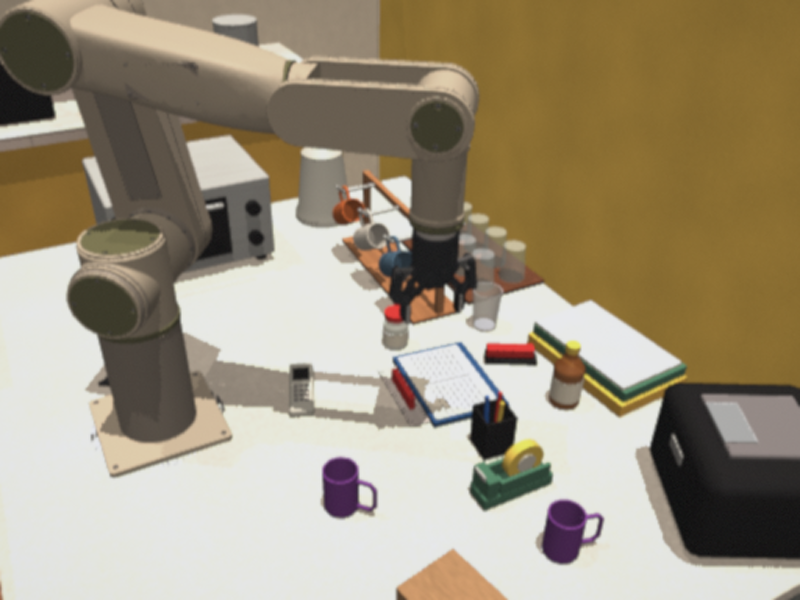

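View pics/s35.png

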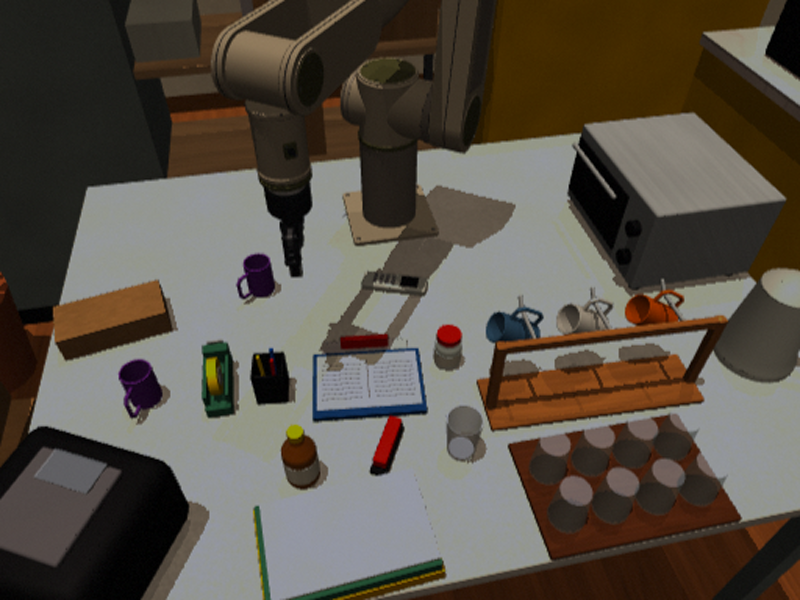

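>>> {"fn": "carry_out", "kwargs": {
  "rows": [0,0,0,-1,1.2,0.5,-1,0,0,0,-2,2.4,1,-1,0,0,0,-2,2.4,1,-1,0,0,0,-2,2.4,1,-1,0,0,0,-2,2.4,1,-1]
}}

```text
time: 33.8
tool_pos: [465.0, -196.0, 296.0]
tcp_rot: [171.2, 89.9, 164.2]
ft_force: [0.6, 0.4, -0.6]
finger_gap: 85.4
```

>>> {"fn": "carry_out", "kwargs": {
  "rows": [0,0,0,0,0,0,-1,0,0,0,0,0,0,-1,0,0,0,0,0,0,-1,0,0,0,0,0,0,-1,0,0,0,0,0,0,-1]
}}

```text
time: 34.3
tool_pos: [465.0, -195.3, 297.2]
tcp_rot: [158.2, 90.0, 151.3]
ft_force: [-0.2, -0.1, -0.2]
finger_gap: 85.4
```

>>> {"fn": "carry_out", "kwargs": {
  "rows": [0,0,0,0,0,0,-1,0,0,0,0,0,0,-1,0,0,0,0,0,0,-1,0,0,0,0,0,0,-1,0,0,0,0,0,0,-1]
}}

```text
time: 34.8
tool_pos: [465.1, -195.2, 297.3]
tcp_rot: [-17.4, 90.0, -24.3]
ft_force: [-0.3, 0.1, -0.1]
finger_gap: 85.3
```

```bash
python3 - <<'E'
from h import *
np.set_printoptions(precision=3,suppress=True)
T=toolT();c=cam("wrist"); save("w36",c['img']); np.save('/tmp/w36.npy',c,allow_pickle=True); np.save('/tmp/T36.npy',T);print(T,sense()['time'])
save("w36z",c['img'],(150,20,330,155))
E
```

```text
[[   0.       0.12     0.993  465.14 ]
 [  -0.       0.993   -0.12  -195.166]
 [  -1.      -0.       0.     297.323]
 [   0.       0.       0.       1.   ]] 34.85
```

View pics/w36.png

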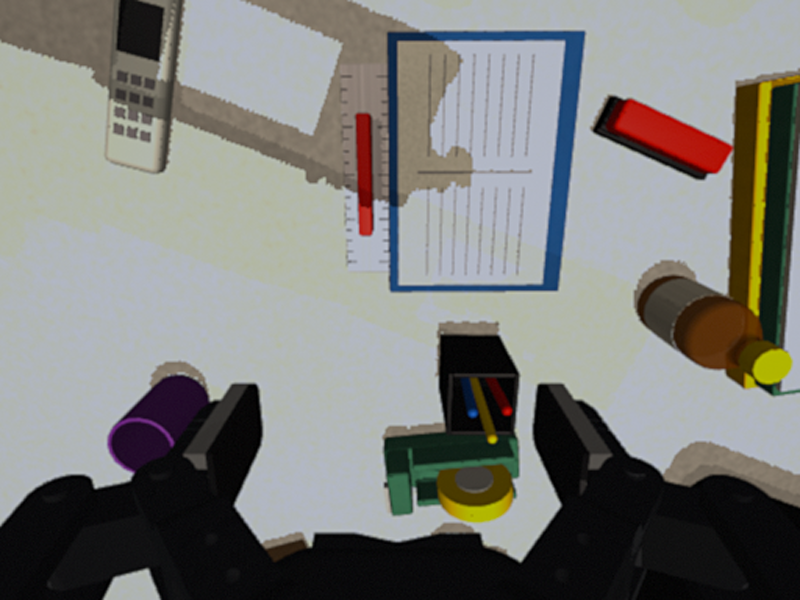

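View pics/w36z.png

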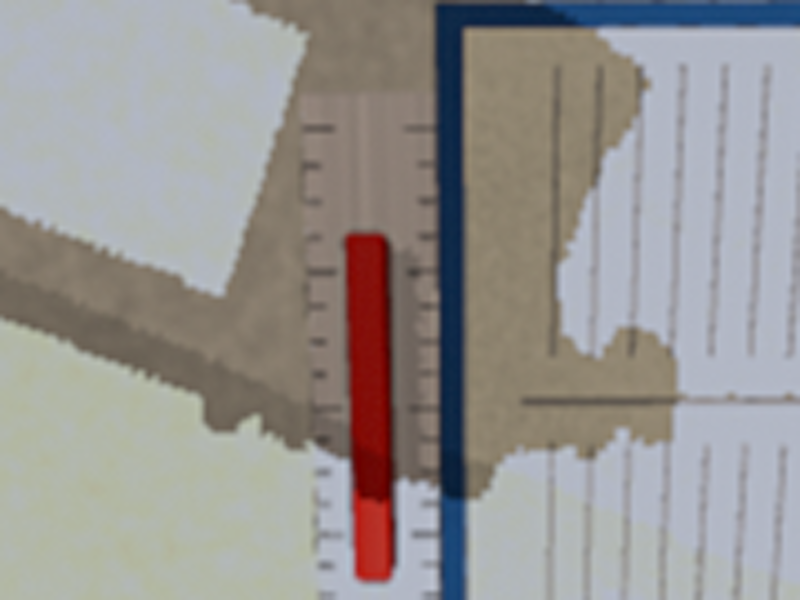

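```bash
python3 -c "
from hk import *
print('ruler left edge top/bot (z5)');hook(36,[((341,66),5),((347,272),5)])
print('ruler right');hook(36,[((387,66),5),((390,272),5)])
print('binder near corners z14');hook(36,[((388,31),14),((392,290),14),((560,290),14)])
print('pot base +y edge z0, top corners z85');hook(36,[((440,336),0),((503,336),0),((449,375),85),((518,375),85),((449,434),85)])
"
```

```text
ruler left edge top/bot (z5)
[435.  -52.2   5. ] [292.3 138.4 -47. ]
[ 413.  -228.7    5. ] [292.3 -39.5 -47.8]
ruler right
[473.2 -56.8   5. ] [292.3 138.4  -8.6]
[ 453.6 -233.6    5. ] [292.3 -39.5  -6.9]
binder near corners z14
[477.2 -32.9  14. ] [283.3 162.6  -7.5]
[ 453.7 -248.8   14. ] [283.3 -54.6  -5. ]
[ 610.8 -267.7   14. ] [283.3 -54.6 153.3]
pot base +y edge z0, top corners z85
[ 494.9 -306.9    0. ] [ 297.3 -107.4   43. ]
[ 557.8 -314.5    0. ] [ 297.3 -107.4  106.3]
[ 495.2 -306.3   85. ] [ 212.3 -106.7   43.1]
[ 552.2 -313.1   85. ] [ 212.3 -106.7  100.6]
[ 490.2 -363.2   85. ] [ 212.3 -163.8   45. ]
```

>>> {"fn": "carry_out", "kwargs": {
  "rows": [0,0,0,0,0,0,-1,0,0,0,0,0,0,-1,0,0,0,0,0,0,-1,0,0,0,0,0,0,-1,0,0,0,0,0,0,-1]
}}

```text
time: 35.35
tool_pos: [465.1, -195.2, 297.3]
tcp_rot: [-170.8, 90.0, -177.7]
ft_force: [-0.2, -0.5, 0.1]
finger_gap: 85.2
```

>>> {"fn": "carry_out", "kwargs": {
  "rows": [0,0,0,0,0,0,-1,0,0,0,0,0,0,-1,0,0,0,0,0,0,-1,0,0,0,0,0,0,-1,0,0,0,0,0,0,-1]
}}

```text
time: 35.85
tool_pos: [465.1, -195.2, 297.3]
tcp_rot: [175.7, 90.0, 168.8]
ft_force: [0.6, -0.4, 0.3]
finger_gap: 85.2
```

>>> {"fn": "carry_out", "kwargs": {
  "rows": [0,0,0,0,0,0,-1,0,0,0,0,0,0,-1,0,0,0,0,0,0,-1,0,0,0,0,0,0,-1,0,0,0,0,0,0,-1]
}}

```text
time: 36.35
tool_pos: [465.1, -195.2, 297.3]
tcp_rot: [116.3, 90.0, 109.4]
ft_force: [0.7, 0.6, 0.1]
finger_gap: 85.3
```

>>> {"fn": "carry_out", "kwargs": {
  "rows": [0,0,0,0,0,0,-1,0,0,0,0,0,0,-1,0,0,0,0,0,0,-1,0,0,0,0,0,0,-1,0,0,0,0,0,0,-1]
}}

```text
time: 36.85
tool_pos: [465.1, -195.2, 297.3]
tcp_rot: [155.9, 90.0, 149.0]
ft_force: [0.5, 0.5, 0.0]
finger_gap: 85.4
```

```bash
python3 - <<'E'
from h import *
a=np.load('/tmp/w36.npy',allow_pickle=True).item()['img'];c=cam("wrist");d=cv2.absdiff(a,c['img']).max(2)
print((d>40).sum(),sense()['time']); s=cam("scene"); save("s37",s['img'],(120,150,480,300))
E
```

```text
11 36.9
```

View pics/s37.png

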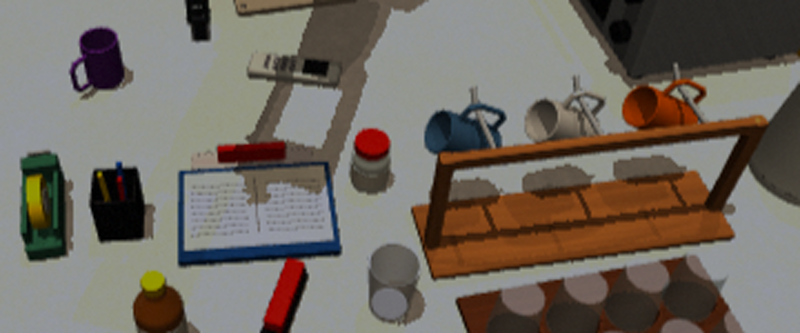

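>>> {"fn": "carry_out", "kwargs": {
  "rows": [0,0,0,1.5,0.2,-0.3,-1,0,0,0,3,0.2,-0.3,-1,0,0,0,4.5,0.2,-0.3,-1,0,0,0,6,0.2,-0.3,-1,0,0,0,7,0.2,-0.3,-1]
}}

```text
time: 37.45
tool_pos: [456.9, -188.6, 119.3]
tcp_rot: [158.7, 89.8, 151.9]
ft_force: [0.4, 0.0, -0.1]
finger_gap: 85.7
```

>>> {"fn": "carry_out", "kwargs": {
  "rows": [0,0,0,0,0,0,-1,0,0,0,0,0,0,-1,0,0,0,0,0,0,-1]
}}

```text
time: 37.75
tool_pos: [459.6, -190.0, 124.6]
tcp_rot: [-21.7, 89.8, -28.6]
ft_force: [-0.5, -0.3, -0.0]
finger_gap: 85.1
```

```bash
python3 - <<'E'
from h import *
T=toolT();c=cam("wrist"); save("w38",c['img']); np.save('/tmp/w38.npy',c,allow_pickle=True); np.save('/tmp/T38.npy',T);print(T.round(2))
E
```

```text
[[ 0.0000e+00  1.2000e-01  9.9000e-01  4.5963e+02]
 [-0.0000e+00  9.9000e-01 -1.2000e-01 -1.9005e+02]
 [-1.0000e+00 -0.0000e+00  0.0000e+00  1.2457e+02]
 [ 0.0000e+00  0.0000e+00  0.0000e+00  1.0000e+00]]
```

View pics/w38.png

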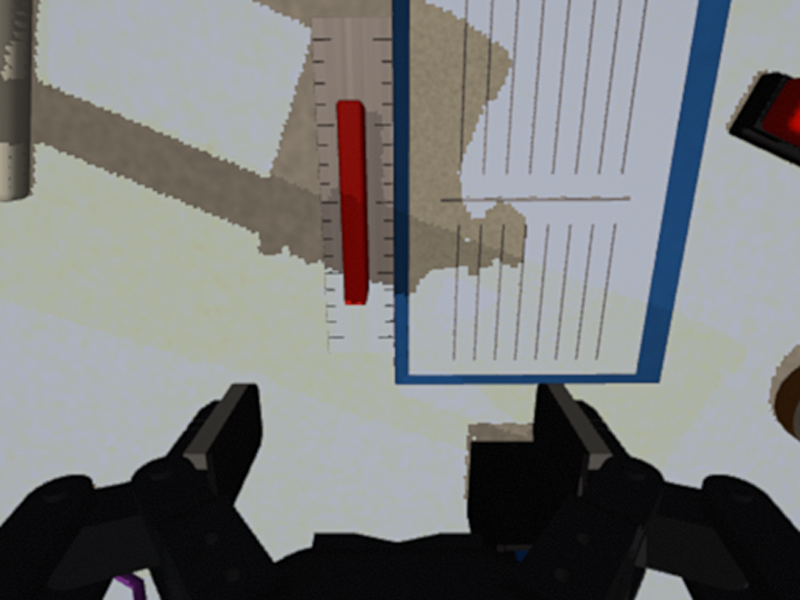

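```bash
python3 -c "
from hk import *
c=np.load('/tmp/w38.npy',allow_pickle=True).item();save('w38z',c['img'],(190,0,280,68));save('w38y',c['img'],(190,165,290,240))
print('left');hook(38,[((312,18),5),((329,352),5)])
print('binder');hook(38,[((393,10),14),((396,382),14)])"
```

```text
left
[434.8 -50.9   5. ] [119.3 135.3 -41.7]
[ 413.8 -227.9    5. ] [119.5 -42.9 -41.3]
binder
[474.2 -54.3  14. ] [110.4 136.7  -2.1]
[ 452.1 -248.1   14. ] [110.6 -58.4  -0.8]
```

View pics/w38y.png

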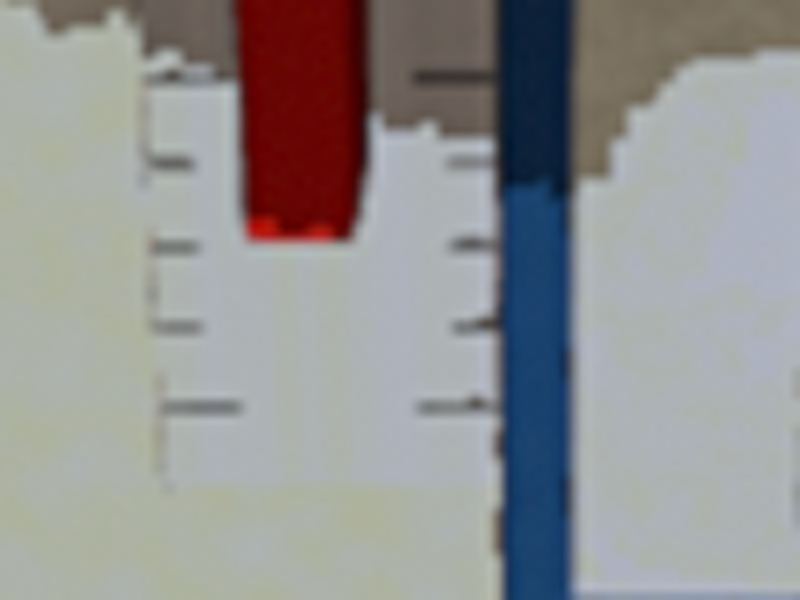

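View pics/w38z.png

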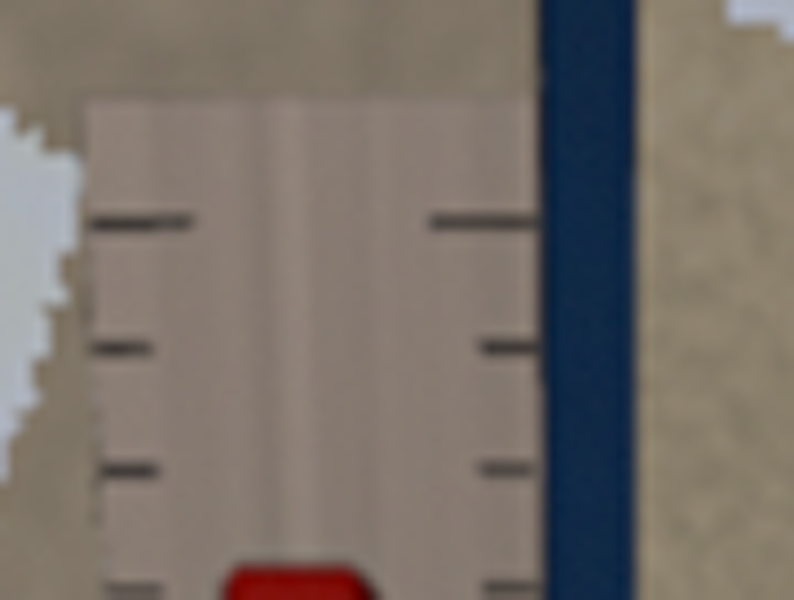

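>>> {"fn": "carry_out", "kwargs": {
  "rows": [0,0,0,-2,0,0,-1,0,0,0,-4,0,-1,-1,0,0,0,-6,0,-1,-1,0,0,0,-7,0,-1,-1,0,0,0,-7,0,-1,-1]
}}

```text
time: 38.3
tool_pos: [436.0, -187.8, 305.6]
tcp_rot: [-22.7, 89.2, -29.5]
ft_force: [0.5, -0.8, 0.6]
finger_gap: 85.6
```

```bash
python3 - <<'E'
from h import *
from bench import hand_in
c=cam("wrist");save("w39",c['img']);s=cam("scene");save("s39",s['img'],(110,150,480,300));d=cam("side");save("d39",d['img'],(190,100,390,250))
E
```

```text
(no output)
```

View pics/w39.png

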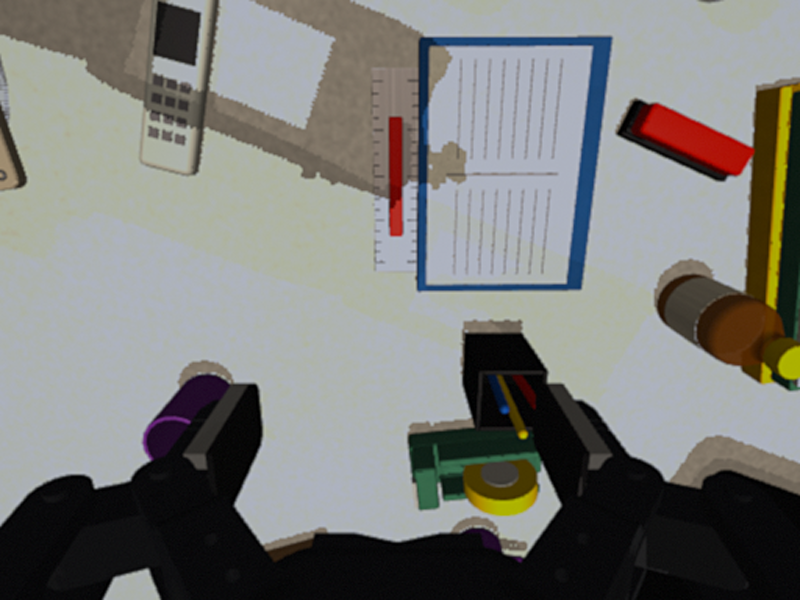

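View pics/s39.png

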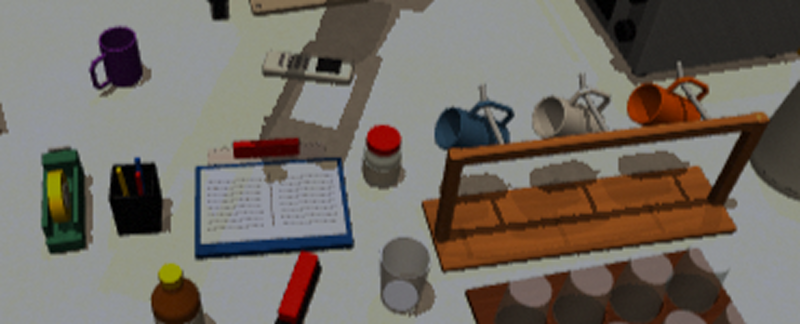

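View pics/d39.png

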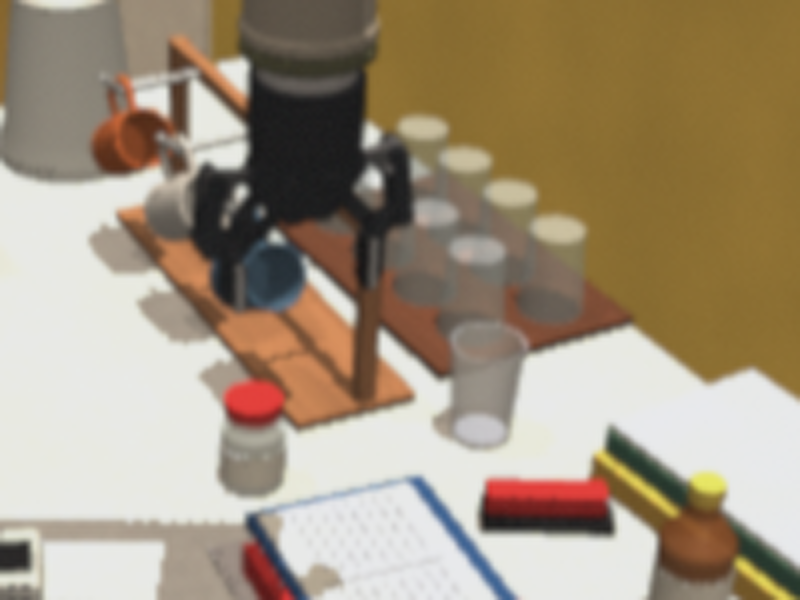

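All three mugs hang, the ruler is flush and centred, and the pot stands in the gap. I'm handing it in.

```bash
python3 -c "
from bench import hand_in
print(hand_in())"
```

```text
the job is handed in; nothing more can be done
None
```

The job is handed in at about 38 s of robot time. My last pictures show every part of the task done.

- **Mugs:** orange hangs on the left hook, white on the middle and dark blue on the right, one to a hook and still. I did not measure the handle-to-hook distances after hanging; I judged them from the pictures. I left both purple look-alikes alone.
- **Ruler:** it lies flat along the binder's near long edge. I pushed it in until the wrist force rose. In a close view both ends touch the edge within about 0.5 mm, and it is centred to about 5 mm.
- **Pen pot:** it stands upright on the counter at about (521, -338). Its middle is about 78 mm from the binder's right side and about 80 mm from the dispenser's face.
- **Everything else:** nothing else looks moved, and I saw no sign that the ruler or pot had been knocked.

Some checks disagreed:
- **Mug rim heights:** these came out 12 to 25 mm low from two wrist views, because the first views were taken while the arm was still settling. I used the single-view rays, which matched the known diameter and handle length.
- **Ruler gap:** a higher view gave about 1.5 to 2.5 mm, but the close view showed it flush.
- **Dark blue mug:** on releasing it the wrist read about 9 N sideways, probably a finger brushing the rack. It cleared when I backed off, and the mug stayed hung.

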